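# Bolt down the gauging vise and clamp the bearing block

### The arm

A 6-joint arm with a two-finger parallel gripper is mounted at the origin on the work surface. World frame = base frame: x ahead of the robot, y to its left, z up, the work surface at z = 0. Lengths are in m, angles in rad, forces in N, time in s.
With the tool pointing down it reaches from about 0.225 to 0.875 m from the base axis. Payload 3.4 kg.
Tool frame: the origin (TCP) lies at the very end of the fingers, on their centre line; the grasp point (between the pads) lies behind it (manip.grasp_offset is the z of the grasp point in the tool frame, in m); z points along the fingers, y is the line along which they close (so a half turn about z gives the same grasp; the last joint's range is limited). The gripper opens to 85 mm and grips with 20 to 120 N. Pads are 22 mm wide; open, the fingers measure 114 mm over their backs; the gripper's body (76 mm by 85 mm) begins 54 mm behind the grasp point. The pads swing forward as they close: fully open they stand 13 mm farther back than shut.
Start: joints at [1.203, 0.276, 1.505, -0, 1.361, -0.121], TCP at [0.14, 0.558, 0.231] pointing down, gripper open.
Joint ranges: [-2.89, 2.89], [-0.75, 2.08], [0.22, 2.7], [-1.18, 4.32], [0.11, 2.71], [-2.7, 2.7]. Speed limits (rad/s): [2.57, 2.57, 3.14, 3.14, 3.14, 3.14].

### API

Orientations are given as a unit quaternion [w, x, y, z].
In Python, from rig import manip gives the robot as it stands.
- The arm moves only by the shell command python3 -m pendant 'ROWS' [FORCE]. ROWS is JSON, a list of rows, each an object of numbers: "dx", "dy", "dz": the shift along the tool's x, y, z in m; "rx", "ry", "rz": the turn, a rotation vector about the tool's x, y, z in degrees; "hand": the finger opening in m, from 0 to 0.0854. In form: [{"dx": .., "dy": .., "dz": .., "rx": .., "ry": .., "rz": .., "hand": ..}, ...]. A call has 1 to 12 rows; each row shifts and turns the commanded pose from where the row before left it, along the tool's axes as they then stand; what a row does not reach is not made up. A row lasts 1/12 s, in which the tool goes at most 41.7 mm and 7.16 degrees, less where a joint would pass 70% of its speed; a pose out of reach is approached as far as the arm can. A call is refused whole if a number of a shift passes 0.0417 or a number of a turn 7.16, either way. A call with a gripper value outside its range is refused whole. The fingers move at their own pace and stop on an object; FORCE is the grip in N (left out, the last holds). Time passes only in rows, so rows that do not move let the fingers close. It gives the time, the measured TCP pose, the force, the opening and the grip force at its end, in the units of the state.
- manip.get_state(): the state, without advancing time (a new reading comes with each control period).
- manip.get_image(name): name is "scene" or "top"; returns a dict with "frame" (480x640x3 uint8, red, green, blue), "fx", "fy", "cx", "cy" (pixels), "distortion" ([k1, k2, p1, p2, k3] as OpenCV has them; the pictures are not rectified), "position" and "attitude" of the camera in the world. Camera axes: x right, y up, looking along -z (the intrinsics and any distortion apply to the point x, -y, -z); pixel columns grow to the right and rows downward; lengths in m; the calibration is good to about 2 mm. A picture is of the moment at which its call begins. There is no depth.
- manip.sign_off(): hands the job in; it is judged then, once.
The state is a dict: "clock": time; "qpos": joint angles; "qd": joint speeds; "effort": joint torques, N m; "position": TCP position; "ee_rot": TCP orientation; "contact_force": force on the tool from outside, world axes, zero at the start; "moment": the same for the moment, N m; "width": finger opening in m; "gripper_force": force on a finger pad.
Only numpy, scipy, OpenCV 4.12 (cv2) and the standard library are available. Lean on these libraries where they do the work, as an engineer would, in place of code of your own. Each camera call takes 0.05 s, during which the arm holds its last target. There are 200 camera calls.

### The job

Fasten the vise to the slotted plate: put every T-bolt from the rack down through a slotted hole in the vise's base flanges, right down to its collar, and give it a quarter turn so that the wing stands square across the slot and the head is locked beneath, with at least one bolt on each side of the vise. Once all the bolts are locked, stand the aluminium bearing block flat on the vise bed in the middle of the jaws, bore upwards and its long flat sides to the jaws, and crank the jaw shut until it grips the block firmly. Leave the other things on the bench where they are.

Things in the scene. Friction and masses are not known exactly. Their poses are not given: they have to be found in the camera images.
- vise: grey machine vise on a slotted steel plate, 220 (x) x 216 (y) x 40 mm, all fixed, one body. Origin: centre of the plate's underside; z up; y from the crank end to the fixed jaw. T-slots along y at x = -80 and 80 mm: neck 13 mm wide (z 26-40 mm) over a groove 32 mm wide (z 10-26). Flange tops z = 52 mm; vise body between them 90 mm wide; its bed, where a part stands between the jaws, z = 67 mm
- screw_end (a point): point on the axis of the vise screw level with the middle of the crank handle: vise x, y, z = 0, -157, 82 mm. The handle circles about it at 40 mm radius in the vise's x-z plane
- handle (a point): middle of the crank's black round handle, 16 mm thick, 50 mm long, parallel to the screw (vise y), 40 mm off its axis. It spins freely on its pin; the crank's steel arm begins 25 mm from this point, towards the vise. At its lowest it is 42 mm above the bench, clear of the plate's end
- crank (a joint): crank angle, rad. 0: jaw fully open, handle straight up. Grows clockwise seen from the crank end (top of the circle goes to vise +x) and closes the jaw, 8 mm a turn. Starts at 0.3 to 7; with the block in, the jaw bites near 17.3. Turning takes about 5 N at the handle, much more once it bites; it stays where it is left
- jaw: sliding jaw, steel faced, 90 mm wide (x), top at vise z = 100 mm. Origin: middle of the lower edge of its clamping face. Slides along vise y to the fixed jaw; the gap is 58 mm at crank 0, at least 49 mm at the start
- fixed_jaw: fixed jaw, 90 mm wide, top at vise z = 100 mm. Origin: middle of the lower edge of its clamping face, 55 mm from the vise's origin in +y
- rack: black plastic rack 210 x 58 x 42 mm (fixed) with four pockets in a row along its x at -75, -25, 25, 75 mm, some of them empty. Origin: centre of its underside
- block: aluminium bearing block 64 (x) x 36 (y) x 46 (z) mm, about 0.3 kg, a dark bore between two small holes on its top. Origin: centre of its underside, z up. The two 64 mm long upright sides are the ones for the jaws
- bolt0: T-bolt, 66 mm tall, 85 g, upright in the rack. Origin: centre of its underside; z up the shank, x along T-head and wing. From below: T-head 28 (x) x 9 x 7 mm, shank 8.4 mm thick, 28 mm long, collar 26 mm across (z 35-40), wing grip 44 (x) x 12 x 26 mm (z 40-66). In the rack the wing is across the row. Fully in: collar on flange, origin at z = 17 mm, free to turn
- bolt1: T-bolt like bolt0 (None if absent)
- bolt2: T-bolt like bolt0 (None if absent)
- bolt3: T-bolt like bolt0 (None if absent)
- slot0 (a point): middle of the mouth of a slotted hole in the vise's flange, 36 mm long (along vise y) x 13 mm wide, 52 mm above the bench, over a T-slot of the plate; at vise x, y = -80, -50 mm
- slot1 (a point): middle of the mouth of a slotted hole in the vise's flange, 36 mm long (along vise y) x 13 mm wide, 52 mm above the bench, over a T-slot of the plate; at vise x, y = -80, 50 mm
- slot2 (a point): middle of the mouth of a slotted hole in the vise's flange, 36 mm long (along vise y) x 13 mm wide, 52 mm above the bench, over a T-slot of the plate; at vise x, y = 80, -50 mm
- slot3 (a point): middle of the mouth of a slotted hole in the vise's flange, 36 mm long (along vise y) x 13 mm wide, 52 mm above the bench, over a T-slot of the plate; at vise x, y = 80, 50 mm
- vblock_a: steel V-block 50 x 40 x 42 mm, bystander; origin at the centre of its underside
- vblock_b: steel V-block like vblock_a, bystander; origin at the centre of its underside
- indicator: dial indicator on a column with a round base 90 mm across, 186 mm high, bystander; origin at the centre of its underside
- caliper: digital caliper 215 mm long lying flat, bystander; origin at the centre of its underside
- cleaner: small white bottle 44 mm across, 85 mm high, bystander; origin at the centre of its underside
- gauge_box: wooden gauge block case 140 x 85 x 37 mm, bystander; origin at the centre of its underside
- plug_gauge: plug gauge 106 mm long, lying, bystander; origin at the centre of its underside
Mind the look-alikes: they are no part of the job. Leave any blue or red look-alike of the bolt0 alone.

How it is judged:
By the outcome, as a careful person would: the job done as asked, in the order asked, and still so for the second after the job is handed in, with the robot touching nothing.
Of bolt0, bolt1, bolt2, bolt3 only 2 to 4 are there at a start; the rules pass over those that are not, and their reading is None.
At some moment in a run one of block may be knocked a few centimetres aside while the robot is not near it.
It also fails if it takes over 210 s, if anything falls off the work surface, if the arm or the gripper's body presses on something with over 40 N, if the wrist force passes 120 N, or if a joint passes its speed limit or range.

## Working session

There is one attempt and no reset: what is moved stays moved. The work goes in short steps, Python scripts to look and compute and a shell command to move; the robot and the scene stay as the last step left them, time stands still between calls to the robot, and variables do not carry over. Pictures are saved under pics/ and viewed, at most 16 in all, crops included, and the job is handed in when it is done.

```bash
ls; mkdir -p pics; cat > h.py <<'E'
from rig import manip
import numpy as np, cv2, json
def snap(n,f):
    d=manip.get_image(n); cv2.imwrite(f'pics/{f}.png',d['frame'][:,:,::-1])
    c={k:(np.array(v).tolist()) for k,v in d.items() if k!='frame'}; json.dump(c,open(f'pics/{f}.json','w')); return d
def R(q):
    from scipy.spatial.transform import Rotation as Ro
    return Ro.from_quat([q[1],q[2],q[3],q[0]]).as_matrix()
def cam(f):
    c=json.load(open(f'pics/{f}.json')); a=np.array(c['attitude'])
    c['R']=a if a.ndim==2 else R(a); c['K']=np.array([[c['fx'],0,c['cx']],[0,c['fy'],c['cy']],[0,0,1]]); return c
def ray(f,uv):
    c=cam(f); p=cv2.undistortPoints(np.array([[uv]],float),c['K'],np.array(c['distortion']))[0,0]
    return np.array(c['position']),c['R']@np.array([p[0],-p[1],-1])
def at(f,uv,z):
    o,d=ray(f,uv); return o+d*(z-o[2])/d[2]
def proj(f,P):
    c=cam(f); q=(np.atleast_2d(P)-np.array(c['position']))@c['R']; q=q*[1,-1,-1]
    return cv2.projectPoints(q,np.zeros(3),np.zeros(3),c['K'],np.array(c['distortion']))[0][:,0]
def tri(*obs):
    A=np.zeros((3,3));b=np.zeros(3)
    for f,uv in obs:
        o,d=ray(f,uv);d=d/np.linalg.norm(d);M=np.eye(3)-np.outer(d,d);A+=M;b+=M@o
    return np.linalg.solve(A,b)
E
python3 - <<'E'
from h import *
for n in('scene','top'):
    d=snap(n,n+'0'); print({k:np.round(v,4).tolist() for k,v in d.items() if k!='frame'})
print(manip.get_state(), manip.grasp_offset)
E
```

```text
pics
{'fx': 438.5482, 'fy': 438.5482, 'cx': 319.8383, 'cy': 240.8598, 'distortion': [-0.0046, 0.0, 0.0, 0.0, 0.0], 'position': [1.067, 0.1316, 0.9095], 'attitude': [0.5318, 0.1641, 0.234, 0.7972]}
{'fx': 480.7501, 'fy': 480.7501, 'cx': 322.0906, 'cy': 239.7661, 'distortion': [0.0001, 0.0, 0.0, 0.0, 0.0], 'position': [0.367, -0.0604, 1.1461], 'attitude': [-0.702, -0.0639, 0.0563, 0.7071]}
{'clock': 0.1, 'qpos': array([ 1.20297479e+00,  2.76516023e-01,  1.50599041e+00,  4.88647060e-07,
        1.36073313e+00, -1.20993869e-01]), 'qd': array([-0.00184758, -0.00065868, -0.00295068, -0.00120496,  0.00066285,
       -0.00020924]), 'effort': array([ 2.43966424e-03, -4.17706275e+01, -2.46401632e+01, -1.47125743e-04,
        5.91059506e-03,  2.47318360e-05]), 'position': array([0.14031858, 0.55712578, 0.23054163]), 'ee_rot': array([-1.99491747e-04,  1.23100795e-01,  9.92393831e-01, -7.98920446e-04]), 'contact_force': array([ 0.62459383, -0.44357161,  0.96079221]), 'moment': array([-0.02391146,  0.02811693, -0.04583673]), 'gripper_force': 0.0, 'width': 0.08501673315258008} -0.0187
```

View pics/scene0.png

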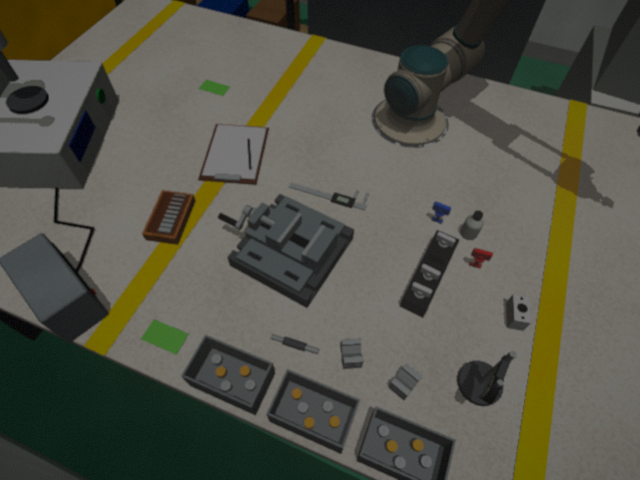

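View pics/top0.png

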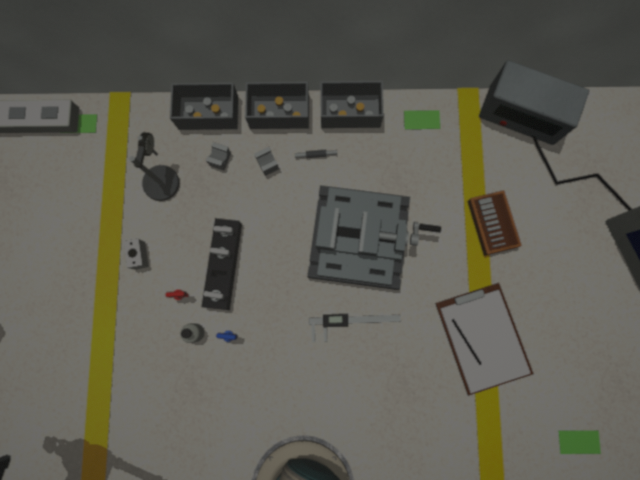

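```bash
cat >> h.py <<'E'
def crop(f,x0,y0,x1,y1,s,out):
    im=cv2.imread(f'pics/{f}.png')[y0:y1,x0:x1]; im=cv2.resize(im,None,fx=s,fy=s,interpolation=cv2.INTER_CUBIC)
    im=cv2.convertScaleAbs(im,alpha=1.6,beta=15)
    for u in range((x0+9)//10*10,x1,10):
        cv2.line(im,(int((u-x0+.5)*s),0),(int((u-x0+.5)*s),5 if u%20 else 12),(0,255,255),1)
        if u%20==0: cv2.putText(im,str(u),(int((u-x0+.5)*s)+2,12),0,.4,(0,255,255),1)
    for v in range((y0+9)//10*10,y1,10):
        cv2.line(im,(0,int((v-y0+.5)*s)),(5 if v%20 else 12,int((v-y0+.5)*s)),(0,255,255),1)
        if v%20==0: cv2.putText(im,str(v),(13,int((v-y0+.5)*s)+4),0,.4,(0,255,255),1)
    cv2.imwrite(f'pics/{out}.png',im)
E
python3 - <<'E'
from h import *
crop('top0',300,180,450,295,5,'c1')
crop('top0',115,210,255,315,5.6,'c2')
crop('scene0',210,180,365,305,5,'c3')
crop('scene0',390,220,545,340,5,'c4')
E
```

```text
(no output)
```

View pics/c1.png

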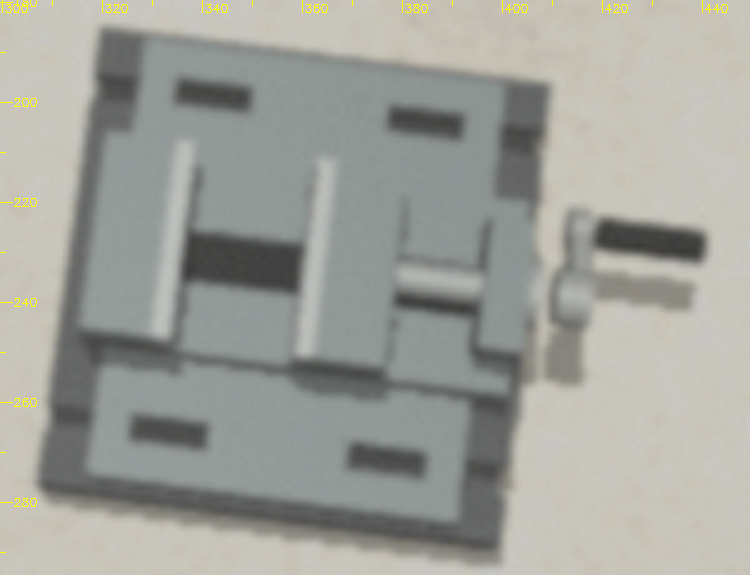

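View pics/c2.png

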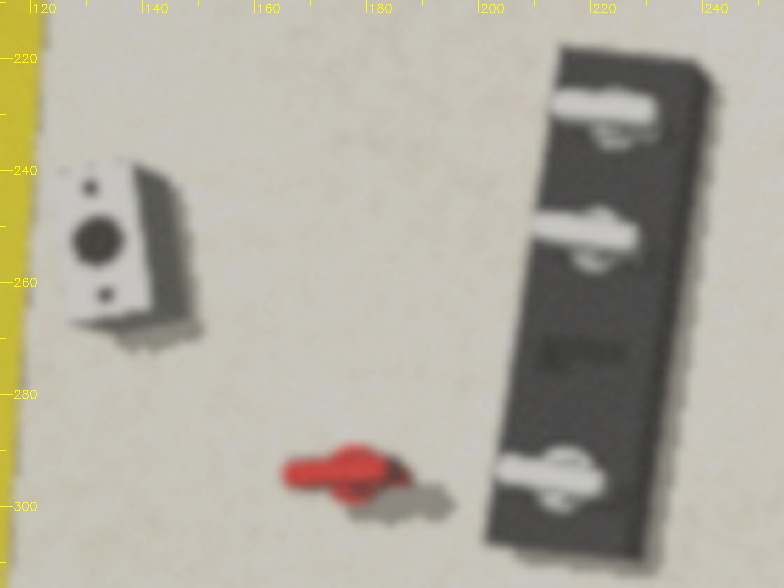

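View pics/c3.png

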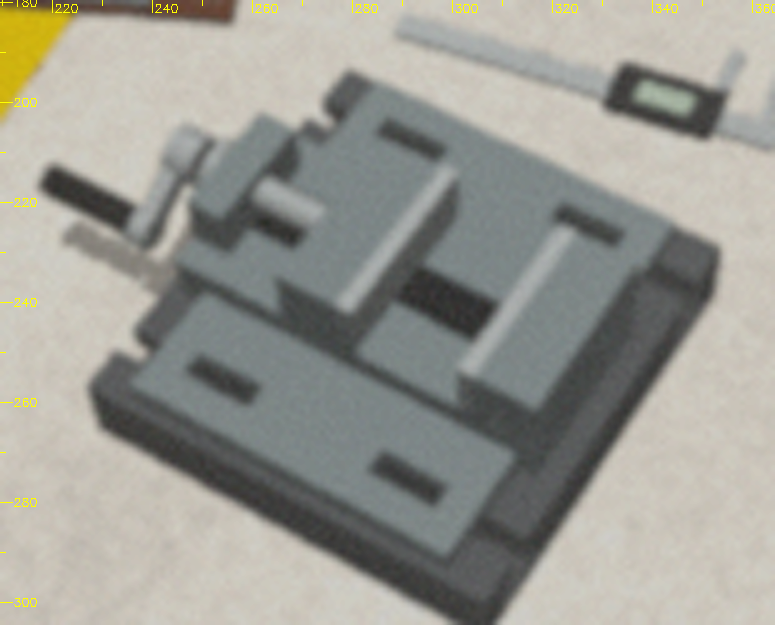

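View pics/c4.png

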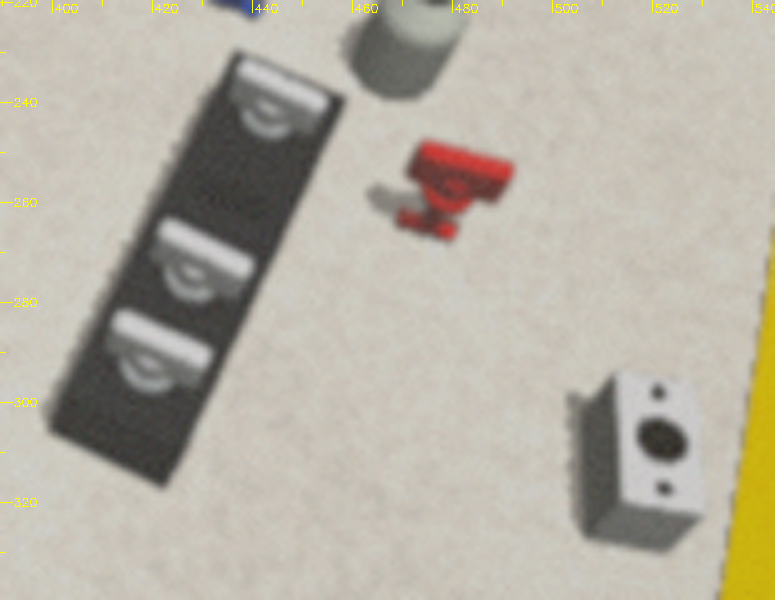

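Top view: silver wing bolts at (222,228), (219,251), (213,294). Look-alikes are the red bolt at (177,294) and the blue one at (227,336). The third pocket is empty. The block is at (132,252), the slots at (342,198), (385,204), (333,266) and (377,271), and the crank handle at (430,227).

```bash
python3 - <<'E'
from h import *
from scipy.optimize import least_squares
pts={'slot0':((376.7,271.5),(291.7,207.3)),'slot1':((333.1,266.1),(327.1,224.5)),'slot2':((384.7,203.7),(254.1,255.5)),'slot3':((342.1,198.5),(290.9,275.5)),
'wA':((222.4,228.3),(421.5,287.1)),'wB':((219.1,250.8),(430.7,269.1)),'wC':((212.9,294.3),(446.1,236.5)),
'r1':((214.5,217.9),(422.1,316.9)),'r2':((239.1,220.8),(399.1,305.5)),'r3':((201.5,306.3),(458.5,238.9)),'r4':((229,309),(436.9,229.5)),
'bore':((132,252.4),(521.7,307.5)),'h1':((130.6,243.1),(522.5,317.1)),'h2':((133.4,262),(521.1,297.9)),'handle':((429.7,227.3),(227.1,219.1))}
T={}
for k,(a,b) in pts.items():
    T[k]=tri(('top0',a),('scene0',b)); print(k,np.round(T[k],4), 'res px',np.round(proj('top0',T[k])[0]-a,1),np.round(proj('scene0',T[k])[0]-b,1))
def Rz(t): c,s=np.cos(t),np.sin(t); return np.array([[c,-s],[s,c]])
L=np.array([[-80,-50,52],[-80,50,52],[80,-50,52],[80,50,52]])/1e3
def vp(p,Q): return np.c_[Q[:,:2]@Rz(p[2]).T+p[:2],Q[:,2]]
def r(p):
    W=vp(p,L); return np.r_[(proj('top0',W)-[pts[f'slot{i}'][0] for i in range(4)]).ravel(),(proj('scene0',W)-[pts[f'slot{i}'][1] for i in range(4)]).ravel()]
s=least_squares(r,[.45,-.15,0]); print('vise',s.x,np.degrees(s.x[2]),np.round(r(s.x),1)); print('slots',vp(s.x,L))
p=s.x; Pi=np.c_[(T['handle'][:2]-p[:2])@Rz(p[2]),T['handle'][2]]; print('handle in vise',Pi,'ang',np.arctan2(Pi[0,0],Pi[0,2]-.082))
for z in (.052+0.044,): pass
E
```

```text
slot0 [ 0.4803 -0.1729  0.0532] res px [-0.1  0. ] [-0.1 -0. ]
slot1 [ 0.4937 -0.0738  0.0519] res px [-0.1  0. ] [-0.1 -0. ]
slot2 [ 0.6391 -0.1955  0.052 ] res px [-0.2  0.1] [-0.2 -0. ]
slot3 [ 0.653  -0.0966  0.0505] res px [-0.1  0. ] [-0.1 -0. ]
wA [0.5802 0.1785 0.0707] res px [-0.1  0. ] [-0.2 -0. ]
wB [0.5284 0.1853 0.0693] res px [-0.3  0.1] [-0.4 -0. ]
wC [0.4302 0.1963 0.0697] res px [-0.4  0.1] [-0.4 -0. ]
r1 [0.6176 0.2063 0.0155] res px [ 1.7 -0.3] [1.9 0.2]
r2 [0.6102 0.1495 0.0127] res px [ 0.7 -0.1] [0.8 0.1]
r3 [0.4048 0.2276 0.0426] res px [-0.3  0. ] [-0.3 -0. ]
r4 [0.3976 0.1693 0.04  ] res px [-2.1  0.4] [-2.1 -0.1]
bore [0.5299 0.3929 0.0458] res px [-0.2  0. ] [-0.2 -0. ]
h1 [0.5519 0.3977 0.0456] res px [-0.2  0. ] [-0.3 -0. ]
h2 [0.5074 0.3882 0.0462] res px [-0.2  0. ] [-0.2 -0. ]
handle [ 0.5797 -0.2955  0.0643] res px [-0.1  0. ] [-0.1 -0. ]
vise [ 0.56653028 -0.1347111  -0.13993775] -8.01784222555188 [-0.1  0.1  0.  -0.3 -0.3  0.2 -0.1 -0.  -0.1  0.3 -0.2  0.1 -0.1 -0.1
  0.1 -0.4]
slots [[ 0.48033823 -0.17306382  0.052     ]
 [ 0.49428638 -0.07404135  0.052     ]
 [ 0.63877418 -0.19538085  0.052     ]
 [ 0.65272232 -0.09635839  0.052     ]]Traceback (most recent call last):
  File "<stdin>", line 16, in <module>
    res = self.concatenate(tuple(objs), axis=axis)
ValueError: all the input array dimensions except for the concatenation axis must match exactly, but along dimension 0, the array at index 0 has size 2 and the array at index 1 has size 1
```

```bash
cat >> h.py <<'E'
VISE=np.array([0.5665,-0.1347]); VY=-8.02
def to(P,yaw,tilt=0):
    """yaw (deg) = world yaw of tool y axis (closing line), tool down. prints rot (about tool axes) then shift in the rotated tool frame"""
    from scipy.spatial.transform import Rotation as Ro
    s=manip.get_state(); R0=R(s['ee_rot'])
    def tgt(a): 
        a=np.radians(a); y=np.array([np.cos(a),np.sin(a),0]); z=np.array([0,0,-1.]); return np.c_[np.cross(y,z),y,z]
    RT=tgt(yaw)
    rv=np.degrees(Ro.from_matrix(R0.T@RT).as_rotvec()); d=np.array(P)-s['position']
    print('rot',np.round(rv,2),'shift after rot mm',np.round(1e3*RT.T@d,1),'now',np.round(s['position'],4),'clock',s['clock'],'q',np.round(s['qpos'],2),'F',np.round(s['contact_force'],1),'w',round(s['width'],4))
def vw(x,y):
    a=np.radians(VY);c,s=np.cos(a),np.sin(a); return VISE+np.array([c*x-s*y,s*x+c*y])
E
python3 - <<'E'
from h import *
to([.5802,.1785,.16],-6.8)
E
```

```text
rot [-9.000e-02  6.000e-02  8.266e+01] shift after rot mm [-323.9  481.6   70.5] now [0.1403 0.5571 0.2305] clock 0.1 q [ 1.2   0.28  1.51  0.    1.36 -0.12] F [ 0.6 -0.4  1. ] w 0.085
```

```bash

python3 -m pendant '[{"rz":6.89,"hand":0.04},{"rz":6.89},{"rz":6.89},{"rz":6.89},{"rz":6.89},{"rz":6.89},{"rz":6.89},{"rz":6.89},{"rz":6.89},{"rz":6.89},{"rz":6.89},{"rz":6.89}]' 40
python3 -m pendant '[{"dx":-0.022,"dy":0.033},{"dx":-0.022,"dy":0.033},{"dx":-0.022,"dy":0.033},{"dx":-0.022,"dy":0.033},{"dx":-0.022,"dy":0.033},{"dx":-0.022,"dy":0.033},{"dx":-0.022,"dy":0.033},{"dx":-0.022,"dy":0.033},{"dx":-0.022,"dy":0.033},{"dx":-0.022,"dy":0.033},{"dx":-0.022,"dy":0.033},{"dx":-0.022,"dy":0.033}]'
python3 - <<'E'
from h import *
to([.5802,.1785,.10],-6.8)
E
```

```text
rot [-9.000e-02  6.000e-02  8.266e+01] shift after rot mm [-323.9  481.6  130.5] now [0.1403 0.5571 0.2305] clock 0.1 q [ 1.2   0.28  1.51  0.    1.36 -0.12] F [ 0.6 -0.4  1. ] w 0.085invalid input
invalid input
```

```bash

python3 -m pendant '[{"dx":0,"dy":0,"dz":0,"rx":0,"ry":0,"rz":6.89,"hand":0.04}]' 40; python3 -m pendant '[{"rz":6.89}]'; python3 -m pendant '[{"rz":6.89,"hand":0.04}]'; python3 -m pendant '[{"rz":6.89,"hand":0.04}]' 40;  python3 -m pendant --help
```

```text
clock: 0.18
position: [0.1403, 0.5572, 0.2307]
ee_rot: [-0.0, 0.183, 0.983, -0.001]
contact_force: [-1.3, -0.6, -0.7]
width: 0.0753
gripper_force: 0.0invalid input
invalid input
invalid input
invalid input: not JSON, or not a number
```

```bash

python3 -m pendant '[{"dx":0,"dy":0,"dz":0,"rx":0,"ry":0,"rz":6.89,"hand":0.04},{"dx":0,"dy":0,"dz":0,"rx":0,"ry":0,"rz":6.89,"hand":0.04},{"dx":0,"dy":0,"dz":0,"rx":0,"ry":0,"rz":6.89,"hand":0.04},{"dx":0,"dy":0,"dz":0,"rx":0,"ry":0,"rz":6.89,"hand":0.04},{"dx":0,"dy":0,"dz":0,"rx":0,"ry":0,"rz":6.89,"hand":0.04},{"dx":0,"dy":0,"dz":0,"rx":0,"ry":0,"rz":6.89,"hand":0.04},{"dx":0,"dy":0,"dz":0,"rx":0,"ry":0,"rz":6.89,"hand":0.04},{"dx":0,"dy":0,"dz":0,"rx":0,"ry":0,"rz":6.89,"hand":0.04},{"dx":0,"dy":0,"dz":0,"rx":0,"ry":0,"rz":6.89,"hand":0.04},{"dx":0,"dy":0,"dz":0,"rx":0,"ry":0,"rz":6.89,"hand":0.04},{"dx":0,"dy":0,"dz":0,"rx":0,"ry":0,"rz":6.89,"hand":0.04}]' 40
python3 -m pendant '[{"dx":-0.022,"dy":0.033,"dz":0,"rx":0,"ry":0,"rz":0,"hand":0.04},{"dx":-0.022,"dy":0.033,"dz":0,"rx":0,"ry":0,"rz":0,"hand":0.04},{"dx":-0.022,"dy":0.033,"dz":0,"rx":0,"ry":0,"rz":0,"hand":0.04},{"dx":-0.022,"dy":0.033,"dz":0,"rx":0,"ry":0,"rz":0,"hand":0.04},{"dx":-0.022,"dy":0.033,"dz":0,"rx":0,"ry":0,"rz":0,"hand":0.04},{"dx":-0.022,"dy":0.033,"dz":0,"rx":0,"ry":0,"rz":0,"hand":0.04},{"dx":-0.022,"dy":0.033,"dz":0,"rx":0,"ry":0,"rz":0,"hand":0.04},{"dx":-0.022,"dy":0.033,"dz":0,"rx":0,"ry":0,"rz":0,"hand":0.04},{"dx":-0.022,"dy":0.033,"dz":0,"rx":0,"ry":0,"rz":0,"hand":0.04},{"dx":-0.022,"dy":0.033,"dz":0,"rx":0,"ry":0,"rz":0,"hand":0.04},{"dx":-0.022,"dy":0.033,"dz":0,"rx":0,"ry":0,"rz":0,"hand":0.04},{"dx":-0.022,"dy":0.033,"dz":0,"rx":0,"ry":0,"rz":0,"hand":0.04}]' 40
python3 - <<'E'
from h import *
to([.5802,.1785,.10],-6.8)
E
```

```text
clock: 1.1
position: [0.1404, 0.5573, 0.2308]
ee_rot: [0.0, 0.75, 0.662, -0.001]
contact_force: [-0.4, -0.0, -0.7]
width: 0.0401
gripper_force: 0.0
clock: 2.1
position: [0.5033, 0.2468, 0.231]
ee_rot: [-0.0, 0.748, 0.664, -0.0]
contact_force: [0.6, 0.2, 0.1]
width: 0.0398
gripper_force: 0.0
rot [-0.04  0.   -0.03] shift after rot mm [-58.7  84.5 131. ] now [0.5033 0.2468 0.231 ] clock 2.1 q [0.33 0.25 1.54 0.   1.35 0.45] F [0.6 0.2 0.1] w 0.0398
```

```bash

python3 -m pendant '[{"dx":-0.02,"dy":0.028,"dz":0,"rx":0,"ry":0,"rz":0,"hand":0.04},{"dx":-0.02,"dy":0.028,"dz":0,"rx":0,"ry":0,"rz":0,"hand":0.04},{"dx":-0.0187,"dy":0.0285,"dz":0.02,"rx":0,"ry":0,"rz":0,"hand":0.04},{"dx":0,"dy":0,"dz":0.037,"rx":0,"ry":0,"rz":0,"hand":0.04},{"dx":0,"dy":0,"dz":0.037,"rx":0,"ry":0,"rz":0,"hand":0.04},{"dx":0,"dy":0,"dz":0.037,"rx":0,"ry":0,"rz":0,"hand":0.04},{"dx":0,"dy":0,"dz":0,"rx":0,"ry":0,"rz":0,"hand":0.04},{"dx":0,"dy":0,"dz":0,"rx":0,"ry":0,"rz":0,"hand":0.04}]' 40
python3 - <<'E'
from h import *
to([.5802,.1785,.05],-6.8)
snap('top','t1');snap('scene','s1')
a=cv2.imread('pics/t1.png')[190:310,180:280];b=cv2.imread('pics/s1.png')[210:330,380:480]
cv2.imwrite('pics/m1.png',np.hstack([cv2.resize(i,(400,480),interpolation=2) for i in(a,b)]))
E
```

```text
clock: 2.77
position: [0.5776, 0.1798, 0.0984]
ee_rot: [-0.001, 0.748, 0.664, -0.002]
contact_force: [0.7, -0.5, 0.0]
width: 0.04
gripper_force: 0.0
rot [-0.31  0.09 -0.03] shift after rot mm [-0.9  2.7 48.4] now [0.5776 0.1798 0.0984] clock 2.7667 q [0.19 0.42 1.63 0.   1.1  0.31] F [ 0.7 -0.5  0. ] w 0.04
```

View pics/m1.png

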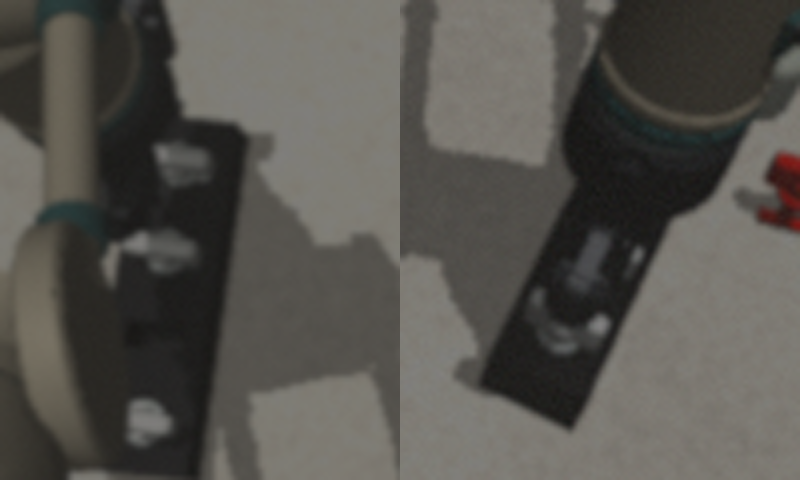

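The picture shows the hand straddling bolt A (wing under the fingers, collar visible at about (565,330) in the right half), with B and C clear. Descending.

```bash

python3 -m pendant '[{"dx":-0.001,"dy":0.0025,"dz":0.016,"rx":0,"ry":0,"rz":0,"hand":0.04},{"dx":0,"dy":0,"dz":0.016,"rx":0,"ry":0,"rz":0,"hand":0.04},{"dx":0,"dy":0,"dz":0.016,"rx":0,"ry":0,"rz":0,"hand":0.04},{"dx":0,"dy":0,"dz":0,"rx":0,"ry":0,"rz":0,"hand":0.04},{"dx":0,"dy":0,"dz":0,"rx":0,"ry":0,"rz":0,"hand":0.04},{"dx":0,"dy":0,"dz":0,"rx":0,"ry":0,"rz":0,"hand":0.04}]' 40
python3 - <<'E'
from h import *
to([.5802,.1785,.05],-6.8)
E
python3 -m pendant '[{"dx":0,"dy":0,"dz":0,"rx":0,"ry":0,"rz":0,"hand":0},{"dx":0,"dy":0,"dz":0,"rx":0,"ry":0,"rz":0,"hand":0},{"dx":0,"dy":0,"dz":0,"rx":0,"ry":0,"rz":0,"hand":0},{"dx":0,"dy":0,"dz":0,"rx":0,"ry":0,"rz":0,"hand":0},{"dx":0,"dy":0,"dz":0,"rx":0,"ry":0,"rz":0,"hand":0},{"dx":0,"dy":0,"dz":0,"rx":0,"ry":0,"rz":0,"hand":0}]' 50
python3 - <<'E'
from h import *
to([.5802,.1785,.16],-8.02)
E
```

```text
clock: 3.37
position: [0.5834, 0.1794, 0.0548]
ee_rot: [0.001, 0.748, 0.664, 0.002]
contact_force: [-1.1, -0.5, -0.0]
width: 0.0399
gripper_force: 0.0
rot [ 0.25 -0.08 -0.  ] shift after rot mm [-1.3 -3.   4.8] now [0.5834 0.1794 0.0548] clock 3.3667 q [0.18 0.47 1.68 0.   0.99 0.3 ] F [-1.1 -0.5 -0. ] w 0.0399
clock: 3.87
position: [0.5823, 0.1791, 0.0539]
ee_rot: [0.0, 0.748, 0.664, 0.001]
contact_force: [-1.3, -0.4, 6.1]
width: 0.0107
gripper_force: 50.0
rot [ 0.11 -0.05  1.2 ] shift after rot mm [  -0.9   -2.  -106.1] now [0.5823 0.1791 0.0539] clock 3.8667 q [0.18 0.47 1.68 0.   0.99 0.3 ] F [-1.3 -0.4  6.1] w 0.0107
```

```bash

python3 -m pendant '[{"dx":0,"dy":0,"dz":-0.015,"rx":0,"ry":0,"rz":0,"hand":0},{"dx":0,"dy":0,"dz":-0.03,"rx":0,"ry":0,"rz":0,"hand":0},{"dx":0,"dy":0,"dz":-0.03,"rx":0,"ry":0,"rz":0,"hand":0},{"dx":0,"dy":0,"dz":-0.03,"rx":0,"ry":0,"rz":0,"hand":0},{"dx":0,"dy":0,"dz":-0.02,"rx":0,"ry":0,"rz":1.2,"hand":0},{"dx":0,"dy":0,"dz":0,"rx":0,"ry":0,"rz":0,"hand":0},{"dx":0,"dy":0,"dz":0,"rx":0,"ry":0,"rz":0,"hand":0}]' 50
python3 - <<'E'
from h import *
to([.6527,-.0964,.16],-8.02)
E
```

```text
clock: 4.45
position: [0.5822, 0.1789, 0.1784]
ee_rot: [0.001, 0.755, 0.656, 0.001]
contact_force: [0.1, -0.7, -2.2]
width: 0.0109
gripper_force: 49.1
rot [ 0.16 -0.05  0.02] shift after rot mm [-262.8  108.2   18.4] now [0.5822 0.1789 0.1784] clock 4.45 q [0.18 0.36 1.52 0.   1.26 0.32] F [ 0.1 -0.7 -2.2] w 0.0109
```

```bash

python3 -m pendant '[{"dx":-0.0328,"dy":0.0135,"dz":0,"rx":0,"ry":0,"rz":0,"hand":0},{"dx":-0.0328,"dy":0.0135,"dz":0,"rx":0,"ry":0,"rz":0,"hand":0},{"dx":-0.0328,"dy":0.0135,"dz":0,"rx":0,"ry":0,"rz":0,"hand":0},{"dx":-0.0328,"dy":0.0135,"dz":0,"rx":0,"ry":0,"rz":0,"hand":0},{"dx":-0.0328,"dy":0.0135,"dz":0,"rx":0,"ry":0,"rz":0,"hand":0},{"dx":-0.0328,"dy":0.0135,"dz":0,"rx":0,"ry":0,"rz":0,"hand":0},{"dx":-0.0328,"dy":0.0135,"dz":0,"rx":0,"ry":0,"rz":0,"hand":0},{"dx":-0.0328,"dy":0.0135,"dz":0,"rx":0,"ry":0,"rz":0,"hand":0},{"dx":0,"dy":0,"dz":0.02,"rx":0,"ry":0,"rz":0,"hand":0},{"dx":0,"dy":0,"dz":0.02,"rx":0,"ry":0,"rz":0,"hand":0},{"dx":0,"dy":0,"dz":0,"rx":0,"ry":0,"rz":0,"hand":0},{"dx":0,"dy":0,"dz":0,"rx":0,"ry":0,"rz":0,"hand":0}]' 50
python3 -m pendant '[{"dx":0,"dy":0,"dz":0,"rx":0,"ry":0,"rz":0,"hand":0},{"dx":0,"dy":0,"dz":0,"rx":0,"ry":0,"rz":0,"hand":0}]'
python3 - <<'E'
from h import *
to([.6527,-.0964,.10],-8.02)
snap('top','t2');snap('scene','s2')
print(proj('s2',[.6527,-.0964,.052]),proj('t2',[.6527,-.0964,.052]))
a=cv2.imread('pics/t2.png')[160:260,310:410];b=cv2.imread('pics/s2.png')[190:290,240:340]
cv2.imwrite('pics/m2.png',cv2.convertScaleAbs(np.hstack([cv2.resize(i,(400,400),interpolation=2) for i in(a,b)]),alpha=1.6))
E
```

```text
clock: 5.45
position: [0.6498, -0.0957, 0.1341]
ee_rot: [-0.003, 0.755, 0.656, -0.002]
contact_force: [0.2, -1.8, -1.1]
width: 0.0109
gripper_force: 49.1
clock: 5.62
position: [0.6525, -0.0956, 0.1381]
ee_rot: [0.001, 0.755, 0.656, 0.0]
contact_force: [-0.1, 1.3, -0.1]
width: 0.011
gripper_force: 49.1
rot [0.08 0.   0.05] shift after rot mm [-0.7  0.3 38.1] now [ 0.6525 -0.0956  0.1381] clock 5.6167 q [-0.25  0.46  1.45  0.    1.23 -0.11] F [-0.1  1.3 -0.1] w 0.011
[[290.95785473 275.07772215]] [[341.97091004 198.50026456]]
```

View pics/m2.png

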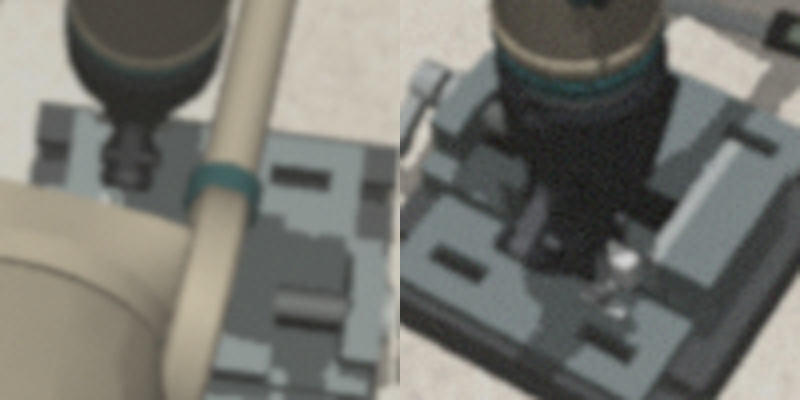

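The bolt hangs straight over slot3 (slot at (608,340) in the right half, head just above it). Lowering.

```bash

python3 -m pendant '[{"dx":-0.0005,"dy":0.0003,"dz":0.015,"rx":0,"ry":0,"rz":0,"hand":0},{"dx":0,"dy":0,"dz":0.015,"rx":0,"ry":0,"rz":0,"hand":0},{"dx":0,"dy":0,"dz":0.005,"rx":0,"ry":0,"rz":0,"hand":0},{"dx":0,"dy":0,"dz":0.005,"rx":0,"ry":0,"rz":0,"hand":0},{"dx":0,"dy":0,"dz":0.005,"rx":0,"ry":0,"rz":0,"hand":0},{"dx":0,"dy":0,"dz":0.005,"rx":0,"ry":0,"rz":0,"hand":0},{"dx":0,"dy":0,"dz":0,"rx":0,"ry":0,"rz":0,"hand":0},{"dx":0,"dy":0,"dz":0,"rx":0,"ry":0,"rz":0,"hand":0}]' 50
python3 - <<'E'
from h import *
to([.6527,-.0964,.067],-8.02)
E
```

```text
clock: 6.38
position: [0.6523, -0.0966, 0.0874]
ee_rot: [-0.0, 0.755, 0.656, 0.0]
contact_force: [-0.9, 0.6, -0.1]
width: 0.011
gripper_force: 49.1
rot [ 0. -0.  0.] shift after rot mm [ 0.2  0.4 20.4] now [ 0.6523 -0.0966  0.0874] clock 6.3833 q [-0.25  0.5   1.52  0.    1.12 -0.11] F [-0.9  0.6 -0.1] w 0.011
```

```bash

python3 -m pendant '[{"dx":0,"dy":0.0003,"dz":0.005,"rx":0,"ry":0,"rz":0,"hand":0},{"dx":0,"dy":0,"dz":0.005,"rx":0,"ry":0,"rz":0,"hand":0},{"dx":0,"dy":0,"dz":0.005,"rx":0,"ry":0,"rz":0,"hand":0},{"dx":0,"dy":0,"dz":0.002,"rx":0,"ry":0,"rz":0,"hand":0},{"dx":0,"dy":0,"dz":0.002,"rx":0,"ry":0,"rz":0,"hand":0},{"dx":0,"dy":0,"dz":0.002,"rx":0,"ry":0,"rz":0,"hand":0},{"dx":0,"dy":0,"dz":0,"rx":0,"ry":0,"rz":0,"hand":0},{"dx":0,"dy":0,"dz":0,"rx":0,"ry":0,"rz":0,"hand":0}]' 50
python3 - <<'E'
from h import *
to([.6527,-.0964,.064],-8.02)
E
```

```text
clock: 7.05
position: [0.6525, -0.0966, 0.0662]
ee_rot: [-0.0, 0.755, 0.656, 0.0]
contact_force: [0.2, 0.2, -0.8]
width: 0.0108
gripper_force: 49.1
rot [-0.   -0.01  0.  ] shift after rot mm [0.2 0.2 2.2] now [ 0.6525 -0.0966  0.0662] clock 7.05 q [-0.25  0.52  1.54  0.    1.08 -0.11] F [ 0.2  0.2 -0.8] w 0.0108
```

```bash

python3 -m pendant '[{"dx":0,"dy":0,"dz":0.0015,"rx":0,"ry":0,"rz":0,"hand":0},{"dx":0,"dy":0,"dz":0,"rx":0,"ry":0,"rz":0,"hand":0},{"dx":0,"dy":0,"dz":0,"rx":0,"ry":0,"rz":0,"hand":0}]'
python3 -m pendant '[{"dx":0,"dy":0,"dz":0.001,"rx":0,"ry":0,"rz":0,"hand":0},{"dx":0,"dy":0,"dz":0,"rx":0,"ry":0,"rz":0,"hand":0},{"dx":0,"dy":0,"dz":0,"rx":0,"ry":0,"rz":0,"hand":0}]'
python3 -m pendant '[{"dx":0,"dy":0,"dz":0.001,"rx":0,"ry":0,"rz":0,"hand":0},{"dx":0,"dy":0,"dz":0,"rx":0,"ry":0,"rz":0,"hand":0},{"dx":0,"dy":0,"dz":0,"rx":0,"ry":0,"rz":0,"hand":0}]'
```

```text
clock: 7.3
position: [0.6525, -0.0966, 0.0648]
ee_rot: [-0.0, 0.755, 0.656, 0.0]
contact_force: [0.4, -0.4, -1.1]
width: 0.0109
gripper_force: 49.1
clock: 7.55
position: [0.6527, -0.0967, 0.0639]
ee_rot: [0.0, 0.755, 0.656, 0.0]
contact_force: [0.2, 0.3, -1.1]
width: 0.0111
gripper_force: 49.2
clock: 7.8
position: [0.6527, -0.0967, 0.0639]
ee_rot: [0.0, 0.755, 0.656, 0.0]
contact_force: [-2.4, 0.3, 5.6]
width: 0.0108
gripper_force: 49.9
```

```bash

python3 -m pendant '[{"dx":0,"dy":0,"dz":-0.0006,"rx":0,"ry":0,"rz":0,"hand":0},{"dx":0,"dy":0,"dz":0,"rx":0,"ry":0,"rz":5,"hand":0},{"dx":0,"dy":0,"dz":0,"rx":0,"ry":0,"rz":5,"hand":0},{"dx":0,"dy":0,"dz":0,"rx":0,"ry":0,"rz":5,"hand":0},{"dx":0,"dy":0,"dz":0,"rx":0,"ry":0,"rz":5,"hand":0},{"dx":0,"dy":0,"dz":0,"rx":0,"ry":0,"rz":5,"hand":0},{"dx":0,"dy":0,"dz":0,"rx":0,"ry":0,"rz":5,"hand":0},{"dx":0,"dy":0,"dz":0,"rx":0,"ry":0,"rz":0,"hand":0}]'
python3 -m pendant '[{"dx":0,"dy":0,"dz":0,"rx":0,"ry":0,"rz":5,"hand":0},{"dx":0,"dy":0,"dz":0,"rx":0,"ry":0,"rz":5,"hand":0},{"dx":0,"dy":0,"dz":0,"rx":0,"ry":0,"rz":5,"hand":0},{"dx":0,"dy":0,"dz":0,"rx":0,"ry":0,"rz":5,"hand":0},{"dx":0,"dy":0,"dz":0,"rx":0,"ry":0,"rz":5,"hand":0},{"dx":0,"dy":0,"dz":0,"rx":0,"ry":0,"rz":5,"hand":0},{"dx":0,"dy":0,"dz":0,"rx":0,"ry":0,"rz":0,"hand":0}]'
python3 - <<'E'
from h import *
to([.6527,-.0964,.064],-98.02); print(manip.get_state()['moment'])
E
```

```text
clock: 8.47
position: [0.6531, -0.0967, 0.0639]
ee_rot: [0.0, 0.899, 0.438, 0.001]
contact_force: [0.2, 0.0, 2.8]
width: 0.0106
gripper_force: 49.7
clock: 9.05
position: [0.653, -0.0967, 0.0639]
ee_rot: [0.0, 0.982, 0.191, 0.001]
contact_force: [-0.3, 0.5, 3.9]
width: 0.0109
gripper_force: 49.8
rot [ 2.000e-02 -8.000e-02  3.004e+01] shift after rot mm [-0.4 -0.3 -0.1] now [ 0.653  -0.0967  0.0639] clock 9.05 q [-0.25  0.52  1.54  0.    1.07  0.93] F [-0.3  0.5  3.9] w 0.0109
[ 0.06990794 -0.05262402 -0.0616612 ]
```

Free turning. Finish the turn, release, rise.

```bash

python3 -m pendant '[{"dx":0,"dy":0,"dz":0,"rx":0,"ry":0,"rz":5,"hand":0},{"dx":0,"dy":0,"dz":0,"rx":0,"ry":0,"rz":5,"hand":0},{"dx":0,"dy":0,"dz":0,"rx":0,"ry":0,"rz":5,"hand":0},{"dx":0,"dy":0,"dz":0,"rx":0,"ry":0,"rz":5,"hand":0},{"dx":0,"dy":0,"dz":0,"rx":0,"ry":0,"rz":5,"hand":0},{"dx":0,"dy":0,"dz":0,"rx":0,"ry":0,"rz":5,"hand":0},{"dx":0,"dy":0,"dz":0,"rx":0,"ry":0,"rz":0,"hand":0},{"dx":0,"dy":0,"dz":0,"rx":0,"ry":0,"rz":0,"hand":0}]'
python3 - <<'E'
from h import *
to([.6527,-.0964,.064],-98.02); print(manip.get_state()['moment'])
E
python3 -m pendant '[{"dx":0,"dy":0,"dz":0,"rx":0,"ry":0,"rz":0,"hand":0.04},{"dx":0,"dy":0,"dz":0,"rx":0,"ry":0,"rz":0,"hand":0.04},{"dx":0,"dy":0,"dz":0,"rx":0,"ry":0,"rz":0,"hand":0.04},{"dx":0,"dy":0,"dz":0,"rx":0,"ry":0,"rz":0,"hand":0.04},{"dx":0,"dy":0,"dz":-0.01,"rx":0,"ry":0,"rz":0,"hand":0.04},{"dx":0,"dy":0,"dz":-0.02,"rx":0,"ry":0,"rz":0,"hand":0.04},{"dx":0,"dy":0,"dz":-0.03,"rx":0,"ry":0,"rz":0,"hand":0.04},{"dx":0,"dy":0,"dz":-0.03,"rx":0,"ry":0,"rz":0,"hand":0.04},{"dx":0,"dy":0,"dz":-0.03,"rx":0,"ry":0,"rz":0,"hand":0.04},{"dx":0,"dy":0,"dz":0,"rx":0,"ry":0,"rz":0,"hand":0.04},{"dx":0,"dy":0,"dz":0,"rx":0,"ry":0,"rz":0,"hand":0.04}]'
python3 - <<'E'
from h import *
to([.5284,.1853,.18],-6.8)
E
```

```text
clock: 9.72
position: [0.653, -0.0967, 0.0639]
ee_rot: [-0.0, 0.998, -0.068, 0.001]
contact_force: [1.2, 0.3, 5.4]
width: 0.0109
gripper_force: 49.9
rot [-0.01 -0.08  0.26] shift after rot mm [-0.4 -0.2 -0.1] now [ 0.653  -0.0967  0.0639] clock 9.7167 q [-0.25  0.52  1.54  0.    1.07  1.45] F [1.2 0.3 5.4] w 0.0109
[ 0.06821892 -0.0702147  -0.03352042]
clock: 10.63
position: [0.6538, -0.097, 0.1865]
ee_rot: [0.0, 0.998, -0.07, 0.003]
contact_force: [-0.9, -0.2, -0.3]
width: 0.04
gripper_force: 0.0
rot [  0.28  -0.23 -91.2 ] shift after rot mm [ 265.4 -158.     6.5] now [ 0.6538 -0.097   0.1865] clock 10.6333 q [-0.25  0.43  1.38  0.    1.32  1.46] F [-0.9 -0.2 -0.3] w 0.04
```

```bash

python3 -m pendant '[{"dx":0,"dy":0,"dz":0,"rx":0,"ry":0,"rz":-7.1,"hand":0.04},{"dx":0,"dy":0,"dz":0,"rx":0,"ry":0,"rz":-7.1,"hand":0.04},{"dx":0,"dy":0,"dz":0,"rx":0,"ry":0,"rz":-7.1,"hand":0.04},{"dx":0,"dy":0,"dz":0,"rx":0,"ry":0,"rz":-7.1,"hand":0.04},{"dx":0,"dy":0,"dz":0,"rx":0,"ry":0,"rz":-7.1,"hand":0.04},{"dx":0,"dy":0,"dz":0,"rx":0,"ry":0,"rz":-7.1,"hand":0.04},{"dx":0,"dy":0,"dz":0,"rx":0,"ry":0,"rz":-7.1,"hand":0.04},{"dx":0,"dy":0,"dz":0,"rx":0,"ry":0,"rz":-7.1,"hand":0.04},{"dx":0,"dy":0,"dz":0,"rx":0,"ry":0,"rz":-7.1,"hand":0.04},{"dx":0,"dy":0,"dz":0,"rx":0,"ry":0,"rz":-7.1,"hand":0.04},{"dx":0,"dy":0,"dz":0,"rx":0,"ry":0,"rz":-7.1,"hand":0.04},{"dx":0,"dy":0,"dz":0,"rx":0,"ry":0,"rz":-7.1,"hand":0.04}]'
python3 -m pendant '[{"dx":0.03,"dy":-0.018,"dz":0,"rx":0,"ry":0,"rz":-6,"hand":0.04},{"dx":0.03,"dy":-0.018,"dz":0,"rx":0,"ry":0,"rz":0,"hand":0.04},{"dx":0.03,"dy":-0.018,"dz":0,"rx":0,"ry":0,"rz":0,"hand":0.04},{"dx":0.03,"dy":-0.018,"dz":0,"rx":0,"ry":0,"rz":0,"hand":0.04},{"dx":0.03,"dy":-0.018,"dz":0,"rx":0,"ry":0,"rz":0,"hand":0.04},{"dx":0.03,"dy":-0.018,"dz":0,"rx":0,"ry":0,"rz":0,"hand":0.04},{"dx":0.03,"dy":-0.018,"dz":0,"rx":0,"ry":0,"rz":0,"hand":0.04},{"dx":0.03,"dy":-0.018,"dz":0,"rx":0,"ry":0,"rz":0,"hand":0.04},{"dx":0.025,"dy":-0.013,"dz":0,"rx":0,"ry":0,"rz":0,"hand":0.04},{"dx":0,"dy":0,"dz":0,"rx":0,"ry":0,"rz":0,"hand":0.04},{"dx":0,"dy":0,"dz":0,"rx":0,"ry":0,"rz":0,"hand":0.04},{"dx":0,"dy":0,"dz":0,"rx":0,"ry":0,"rz":0,"hand":0.04}]'
python3 - <<'E'
from h import *
to([.5295,.1855,.054],-6.8)
E
```

```text
clock: 11.63
position: [0.6514, -0.0964, 0.1817]
ee_rot: [-0.001, 0.78, 0.626, -0.001]
contact_force: [0.4, 0.1, -1.4]
width: 0.0403
gripper_force: 0.0
clock: 12.63
position: [0.5311, 0.186, 0.1826]
ee_rot: [-0.0, 0.748, 0.664, -0.001]
contact_force: [-0.1, -0.4, 0.6]
width: 0.0399
gripper_force: 0.0
rot [-0.08  0.07  0.02] shift after rot mm [ -0.7  -1.5 128.6] now [0.5311 0.186  0.1826] clock 12.6333 q [ 0.21  0.29  1.61 -0.    1.24  0.33] F [-0.1 -0.4  0.6] w 0.0399
```

```bash

python3 -m pendant '[{"dx":-0.0007,"dy":-0.0013,"dz":0.03,"rx":0,"ry":0,"rz":0,"hand":0.04},{"dx":0,"dy":0,"dz":0.03,"rx":0,"ry":0,"rz":0,"hand":0.04},{"dx":0,"dy":0,"dz":0.03,"rx":0,"ry":0,"rz":0,"hand":0.04},{"dx":0,"dy":0,"dz":0.02,"rx":0,"ry":0,"rz":0,"hand":0.04},{"dx":0,"dy":0,"dz":0.0186,"rx":0,"ry":0,"rz":0,"hand":0.04},{"dx":0,"dy":0,"dz":0,"rx":0,"ry":0,"rz":0,"hand":0.04},{"dx":0,"dy":0,"dz":0,"rx":0,"ry":0,"rz":0,"hand":0.04},{"dx":0,"dy":0,"dz":0,"rx":0,"ry":0,"rz":0,"hand":0.04}]'
python3 -m pendant '[{"dx":0,"dy":0,"dz":0,"rx":0,"ry":0,"rz":0,"hand":0},{"dx":0,"dy":0,"dz":0,"rx":0,"ry":0,"rz":0,"hand":0},{"dx":0,"dy":0,"dz":0,"rx":0,"ry":0,"rz":0,"hand":0},{"dx":0,"dy":0,"dz":0,"rx":0,"ry":0,"rz":0,"hand":0},{"dx":0,"dy":0,"dz":0,"rx":0,"ry":0,"rz":0,"hand":0},{"dx":0,"dy":0,"dz":0,"rx":0,"ry":0,"rz":0,"hand":0}]' 50
python3 -m pendant '[{"dx":0,"dy":0,"dz":-0.015,"rx":0,"ry":0,"rz":0,"hand":0},{"dx":0,"dy":0,"dz":-0.03,"rx":0,"ry":0,"rz":0,"hand":0},{"dx":0,"dy":0,"dz":-0.03,"rx":0,"ry":0,"rz":0,"hand":0},{"dx":0,"dy":0,"dz":-0.03,"rx":0,"ry":0,"rz":0,"hand":0},{"dx":0,"dy":0,"dz":-0.02,"rx":0,"ry":0,"rz":1.2,"hand":0},{"dx":0,"dy":0,"dz":0,"rx":0,"ry":0,"rz":0,"hand":0},{"dx":0,"dy":0,"dz":0,"rx":0,"ry":0,"rz":0,"hand":0}]' 50
python3 - <<'E'
from h import *
to([.4943,-.0740,.138],-8.02)
E
```

```text
clock: 13.3
position: [0.5313, 0.1852, 0.0555]
ee_rot: [0.0, 0.748, 0.663, 0.001]
contact_force: [0.3, -0.9, -0.1]
width: 0.0401
gripper_force: 0.0
clock: 13.8
position: [0.5311, 0.1859, 0.0563]
ee_rot: [0.001, 0.748, 0.664, 0.001]
contact_force: [-0.8, -0.7, 6.0]
width: 0.0107
gripper_force: 50.7
clock: 14.38
position: [0.5305, 0.1862, 0.1808]
ee_rot: [0.001, 0.755, 0.656, 0.001]
contact_force: [0.7, 0.0, -1.3]
width: 0.0109
gripper_force: 49.8
rot [ 0.14 -0.06  0.03] shift after rot mm [-262.7    0.5   42.8] now [0.5305 0.1862 0.1808] clock 14.3833 q [0.21 0.29 1.62 0.   1.23 0.35] F [ 0.7  0.  -1.3] w 0.0109
```

```bash

python3 -m pendant '[{"dx":-0.0328,"dy":0,"dz":0,"rx":0,"ry":0,"rz":0,"hand":0},{"dx":-0.0328,"dy":0,"dz":0,"rx":0,"ry":0,"rz":0,"hand":0},{"dx":-0.0328,"dy":0,"dz":0,"rx":0,"ry":0,"rz":0,"hand":0},{"dx":-0.0328,"dy":0,"dz":0,"rx":0,"ry":0,"rz":0,"hand":0},{"dx":-0.0328,"dy":0,"dz":0,"rx":0,"ry":0,"rz":0,"hand":0},{"dx":-0.0328,"dy":0,"dz":0,"rx":0,"ry":0,"rz":0,"hand":0},{"dx":-0.0328,"dy":0,"dz":0,"rx":0,"ry":0,"rz":0,"hand":0},{"dx":-0.0328,"dy":0,"dz":0,"rx":0,"ry":0,"rz":0,"hand":0},{"dx":0,"dy":0,"dz":0.02,"rx":0,"ry":0,"rz":0,"hand":0},{"dx":0,"dy":0,"dz":0.02,"rx":0,"ry":0,"rz":0,"hand":0},{"dx":0,"dy":0,"dz":0,"rx":0,"ry":0,"rz":0,"hand":0},{"dx":0,"dy":0,"dz":0,"rx":0,"ry":0,"rz":0,"hand":0}]' 50
python3 -m pendant '[{"dx":0,"dy":0,"dz":0,"rx":0,"ry":0,"rz":0,"hand":0},{"dx":0,"dy":0,"dz":0,"rx":0,"ry":0,"rz":0,"hand":0},{"dx":0,"dy":0,"dz":0,"rx":0,"ry":0,"rz":0,"hand":0}]'
python3 - <<'E'
from h import *
to([.4943,-.0740,.086],-8.02)
E
```

```text
clock: 15.38
position: [0.4914, -0.0734, 0.1375]
ee_rot: [-0.003, 0.755, 0.656, -0.002]
contact_force: [1.0, 0.3, -0.4]
width: 0.0104
gripper_force: 49.7
clock: 15.63
position: [0.4942, -0.0736, 0.1406]
ee_rot: [0.001, 0.754, 0.656, 0.0]
contact_force: [-0.6, -0.0, -1.4]
width: 0.011
gripper_force: 49.7
rot [0.1  0.01 0.06] shift after rot mm [-0.3  0.2 54.6] now [ 0.4942 -0.0736  0.1406] clock 15.6333 q [-0.29  0.23  1.81  0.    1.1  -0.15] F [-0.6 -0.  -1.4] w 0.011
```

```bash

python3 -m pendant '[{"dx":-0.0003,"dy":0.0002,"dz":0.015,"rx":0,"ry":0,"rz":0,"hand":0},{"dx":0,"dy":0,"dz":0.015,"rx":0,"ry":0,"rz":0,"hand":0},{"dx":0,"dy":0,"dz":0.005,"rx":0,"ry":0,"rz":0,"hand":0},{"dx":0,"dy":0,"dz":0.005,"rx":0,"ry":0,"rz":0,"hand":0},{"dx":0,"dy":0,"dz":0.005,"rx":0,"ry":0,"rz":0,"hand":0},{"dx":0,"dy":0,"dz":0.005,"rx":0,"ry":0,"rz":0,"hand":0},{"dx":0,"dy":0,"dz":0.004,"rx":0,"ry":0,"rz":0,"hand":0},{"dx":0,"dy":0,"dz":0,"rx":0,"ry":0,"rz":0,"hand":0},{"dx":0,"dy":0,"dz":0,"rx":0,"ry":0,"rz":0,"hand":0}]' 50
python3 - <<'E'
from h import *
to([.4943,-.0740,.068],-8.02)
E
```

```text
clock: 16.38
position: [0.4937, -0.0743, 0.0858]
ee_rot: [-0.0, 0.755, 0.656, 0.0]
contact_force: [-0.2, -0.3, -1.6]
width: 0.0103
gripper_force: 49.8
rot [-0.01 -0.01 -0.  ] shift after rot mm [ 0.3  0.6 17.8] now [ 0.4937 -0.0743  0.0858] clock 16.3833 q [-0.29  0.29  1.88  0.    0.97 -0.15] F [-0.2 -0.3 -1.6] w 0.0103
```

```bash

python3 -m pendant '[{"dx":0,"dy":0.0003,"dz":0.005,"rx":0,"ry":0,"rz":0,"hand":0},{"dx":0,"dy":0,"dz":0.005,"rx":0,"ry":0,"rz":0,"hand":0},{"dx":0,"dy":0,"dz":0.005,"rx":0,"ry":0,"rz":0,"hand":0},{"dx":0,"dy":0,"dz":0.0028,"rx":0,"ry":0,"rz":0,"hand":0},{"dx":0,"dy":0,"dz":0,"rx":0,"ry":0,"rz":0,"hand":0},{"dx":0,"dy":0,"dz":0,"rx":0,"ry":0,"rz":0,"hand":0},{"dx":0,"dy":0,"dz":0,"rx":0,"ry":0,"rz":0,"hand":0}]' 50
python3 -m pendant '[{"dx":0,"dy":0,"dz":0.001,"rx":0,"ry":0,"rz":0,"hand":0},{"dx":0,"dy":0,"dz":0,"rx":0,"ry":0,"rz":0,"hand":0},{"dx":0,"dy":0,"dz":0,"rx":0,"ry":0,"rz":0,"hand":0}]'
python3 -m pendant '[{"dx":0,"dy":0,"dz":0.001,"rx":0,"ry":0,"rz":0,"hand":0},{"dx":0,"dy":0,"dz":0,"rx":0,"ry":0,"rz":0,"hand":0},{"dx":0,"dy":0,"dz":0,"rx":0,"ry":0,"rz":0,"hand":0}]'
python3 -m pendant '[{"dx":0,"dy":0,"dz":0.0007,"rx":0,"ry":0,"rz":0,"hand":0},{"dx":0,"dy":0,"dz":0,"rx":0,"ry":0,"rz":0,"hand":0},{"dx":0,"dy":0,"dz":0,"rx":0,"ry":0,"rz":0,"hand":0}]'
```

```text
clock: 16.97
position: [0.4941, -0.0743, 0.068]
ee_rot: [0.0, 0.755, 0.656, 0.0]
contact_force: [-0.4, 0.7, -1.3]
width: 0.0108
gripper_force: 49.8
clock: 17.22
position: [0.494, -0.0743, 0.0671]
ee_rot: [0.0, 0.755, 0.656, 0.0]
contact_force: [-0.2, -0.2, -0.6]
width: 0.011
gripper_force: 49.8
clock: 17.47
position: [0.4942, -0.0743, 0.0663]
ee_rot: [0.0, 0.755, 0.656, 0.0]
contact_force: [-0.8, -0.4, 2.3]
width: 0.0107
gripper_force: 50.1
clock: 17.72
position: [0.4942, -0.0743, 0.0663]
ee_rot: [0.0, 0.755, 0.656, 0.0]
contact_force: [-1.3, -0.6, 6.9]
width: 0.0102
gripper_force: 51.0
```

Seated at 0.0663. Turn.

```bash

python3 -m pendant '[{"dx":0,"dy":0,"dz":-0.0006,"rx":0,"ry":0,"rz":5,"hand":0},{"dx":0,"dy":0,"dz":0,"rx":0,"ry":0,"rz":5,"hand":0},{"dx":0,"dy":0,"dz":0,"rx":0,"ry":0,"rz":5,"hand":0},{"dx":0,"dy":0,"dz":0,"rx":0,"ry":0,"rz":5,"hand":0},{"dx":0,"dy":0,"dz":0,"rx":0,"ry":0,"rz":5,"hand":0},{"dx":0,"dy":0,"dz":0,"rx":0,"ry":0,"rz":5,"hand":0},{"dx":0,"dy":0,"dz":0,"rx":0,"ry":0,"rz":5,"hand":0},{"dx":0,"dy":0,"dz":0,"rx":0,"ry":0,"rz":5,"hand":0},{"dx":0,"dy":0,"dz":0,"rx":0,"ry":0,"rz":5,"hand":0}]'
python3 -m pendant '[{"dx":0,"dy":0,"dz":0,"rx":0,"ry":0,"rz":5,"hand":0},{"dx":0,"dy":0,"dz":0,"rx":0,"ry":0,"rz":5,"hand":0},{"dx":0,"dy":0,"dz":0,"rx":0,"ry":0,"rz":5,"hand":0},{"dx":0,"dy":0,"dz":0,"rx":0,"ry":0,"rz":5,"hand":0},{"dx":0,"dy":0,"dz":0,"rx":0,"ry":0,"rz":5,"hand":0},{"dx":0,"dy":0,"dz":0,"rx":0,"ry":0,"rz":5,"hand":0},{"dx":0,"dy":0,"dz":0,"rx":0,"ry":0,"rz":5,"hand":0},{"dx":0,"dy":0,"dz":0,"rx":0,"ry":0,"rz":5,"hand":0},{"dx":0,"dy":0,"dz":0,"rx":0,"ry":0,"rz":5,"hand":0},{"dx":0,"dy":0,"dz":0,"rx":0,"ry":0,"rz":0,"hand":0},{"dx":0,"dy":0,"dz":0,"rx":0,"ry":0,"rz":0,"hand":0}]'
python3 - <<'E'
from h import *
to([.4943,-.0740,.066],-98.02); print(manip.get_state()['moment'])
E
```

```text
clock: 18.47
position: [0.4945, -0.0744, 0.0663]
ee_rot: [0.0, 0.949, 0.315, 0.001]
contact_force: [-0.7, 0.1, 2.8]
width: 0.0106
gripper_force: 50.2
clock: 19.38
position: [0.4945, -0.0745, 0.0663]
ee_rot: [0.0, 0.998, -0.069, 0.001]
contact_force: [0.9, -0.1, 3.2]
width: 0.0108
gripper_force: 50.3
rot [ 0.01 -0.08  0.13] shift after rot mm [-0.3 -0.5  0.3] now [ 0.4945 -0.0745  0.0663] clock 19.3833 q [-0.29  0.32  1.91  0.    0.92  1.42] F [ 0.9 -0.1  3.2] w 0.0108
[-0.05081739 -0.07263441 -0.04169841]
```

```bash

python3 -m pendant '[{"dx":0,"dy":0,"dz":0,"rx":0,"ry":0,"rz":0,"hand":0.04},{"dx":0,"dy":0,"dz":0,"rx":0,"ry":0,"rz":0,"hand":0.04},{"dx":0,"dy":0,"dz":0,"rx":0,"ry":0,"rz":0,"hand":0.04},{"dx":0,"dy":0,"dz":0,"rx":0,"ry":0,"rz":0,"hand":0.04},{"dx":0,"dy":0,"dz":-0.01,"rx":0,"ry":0,"rz":0,"hand":0.04},{"dx":0,"dy":0,"dz":-0.02,"rx":0,"ry":0,"rz":0,"hand":0.04},{"dx":0,"dy":0,"dz":-0.03,"rx":0,"ry":0,"rz":0,"hand":0.04},{"dx":0,"dy":0,"dz":-0.03,"rx":0,"ry":0,"rz":0,"hand":0.04},{"dx":0,"dy":0,"dz":-0.03,"rx":0,"ry":0,"rz":-7.1,"hand":0.04},{"dx":0,"dy":0,"dz":0,"rx":0,"ry":0,"rz":-7.1,"hand":0.04},{"dx":0,"dy":0,"dz":0,"rx":0,"ry":0,"rz":-7.1,"hand":0.04},{"dx":0,"dy":0,"dz":0,"rx":0,"ry":0,"rz":-7.1,"hand":0.04}]'
python3 -m pendant '[{"dx":0,"dy":0,"dz":0,"rx":0,"ry":0,"rz":-7.1,"hand":0.04},{"dx":0,"dy":0,"dz":0,"rx":0,"ry":0,"rz":-7.1,"hand":0.04},{"dx":0,"dy":0,"dz":0,"rx":0,"ry":0,"rz":-7.1,"hand":0.04},{"dx":0,"dy":0,"dz":0,"rx":0,"ry":0,"rz":-7.1,"hand":0.04},{"dx":0,"dy":0,"dz":0,"rx":0,"ry":0,"rz":-7.1,"hand":0.04},{"dx":0,"dy":0,"dz":0,"rx":0,"ry":0,"rz":-7.1,"hand":0.04},{"dx":0,"dy":0,"dz":0,"rx":0,"ry":0,"rz":-7.1,"hand":0.04},{"dx":0,"dy":0,"dz":0,"rx":0,"ry":0,"rz":-7.1,"hand":0.04},{"dx":0,"dy":0,"dz":0,"rx":0,"ry":0,"rz":-6,"hand":0.04},{"dx":0,"dy":0,"dz":0,"rx":0,"ry":0,"rz":0,"hand":0.04},{"dx":0,"dy":0,"dz":0,"rx":0,"ry":0,"rz":0,"hand":0.04}]'
python3 - <<'E'
from h import *
to([.432,.197,.18],-6.8)
E
```

```text
clock: 20.38
position: [0.4941, -0.0743, 0.1866]
ee_rot: [0.0, 0.984, 0.18, 0.001]
contact_force: [-0.2, 0.2, 0.5]
width: 0.04
gripper_force: 0.0
clock: 21.3
position: [0.4938, -0.0742, 0.1857]
ee_rot: [-0.0, 0.749, 0.663, -0.0]
contact_force: [0.1, -0.5, 0.6]
width: 0.0399
gripper_force: 0.0
rot [-0.03 -0.01 -0.16] shift after rot mm [262.  -93.5   5.7] now [ 0.4938 -0.0742  0.1857] clock 21.3 q [-0.29  0.19  1.74  0.    1.21 -0.17] F [ 0.1 -0.5  0.6] w 0.0399
```

```bash

python3 -m pendant '[{"dx":0.0327,"dy":-0.0117,"dz":0,"rx":0,"ry":0,"rz":-0.2,"hand":0.04},{"dx":0.0327,"dy":-0.0117,"dz":0,"rx":0,"ry":0,"rz":0,"hand":0.04},{"dx":0.0327,"dy":-0.0117,"dz":0,"rx":0,"ry":0,"rz":0,"hand":0.04},{"dx":0.0327,"dy":-0.0117,"dz":0,"rx":0,"ry":0,"rz":0,"hand":0.04},{"dx":0.0327,"dy":-0.0117,"dz":0,"rx":0,"ry":0,"rz":0,"hand":0.04},{"dx":0.0327,"dy":-0.0117,"dz":0,"rx":0,"ry":0,"rz":0,"hand":0.04},{"dx":0.0327,"dy":-0.0117,"dz":0,"rx":0,"ry":0,"rz":0,"hand":0.04},{"dx":0.0327,"dy":-0.0117,"dz":0,"rx":0,"ry":0,"rz":0,"hand":0.04},{"dx":0,"dy":0,"dz":0.02,"rx":0,"ry":0,"rz":0,"hand":0.04},{"dx":0,"dy":0,"dz":0.02,"rx":0,"ry":0,"rz":0,"hand":0.04},{"dx":0,"dy":0,"dz":0,"rx":0,"ry":0,"rz":0,"hand":0.04},{"dx":0,"dy":0,"dz":0,"rx":0,"ry":0,"rz":0,"hand":0.04}]'
python3 -m pendant '[{"dx":0,"dy":0,"dz":0,"rx":0,"ry":0,"rz":0,"hand":0.04},{"dx":0,"dy":0,"dz":0,"rx":0,"ry":0,"rz":0,"hand":0.04}]'
python3 - <<'E'
from h import *
to([.432,.197,.055],-6.8)
E
```

```text
clock: 22.3
position: [0.4303, 0.1963, 0.1453]
ee_rot: [-0.001, 0.747, 0.665, -0.001]
contact_force: [0.3, -0.8, 0.3]
width: 0.0402
gripper_force: 0.0
clock: 22.47
position: [0.4323, 0.1963, 0.147]
ee_rot: [0.0, 0.747, 0.665, 0.001]
contact_force: [-0.9, -0.5, 0.2]
width: 0.0402
gripper_force: 0.0
rot [ 0.12 -0.06  0.09] shift after rot mm [ 0.7 -0.4 92. ] now [0.4323 0.1963 0.147 ] clock 22.4667 q [0.28 0.19 1.85 0.   1.1  0.4 ] F [-0.9 -0.5  0.2] w 0.0402
```

```bash

python3 -m pendant '[{"dx":0,"dy":-0.0004,"dz":0.03,"rx":0,"ry":0,"rz":0,"hand":0.04},{"dx":0,"dy":0,"dz":0.025,"rx":0,"ry":0,"rz":0,"hand":0.04},{"dx":0,"dy":0,"dz":0.02,"rx":0,"ry":0,"rz":0,"hand":0.04},{"dx":0,"dy":0,"dz":0.017,"rx":0,"ry":0,"rz":0,"hand":0.04},{"dx":0,"dy":0,"dz":0,"rx":0,"ry":0,"rz":0,"hand":0.04},{"dx":0,"dy":0,"dz":0,"rx":0,"ry":0,"rz":0,"hand":0.04},{"dx":0,"dy":0,"dz":0,"rx":0,"ry":0,"rz":0,"hand":0.04}]'
python3 -m pendant '[{"dx":0,"dy":0,"dz":0,"rx":0,"ry":0,"rz":0,"hand":0},{"dx":0,"dy":0,"dz":0,"rx":0,"ry":0,"rz":0,"hand":0},{"dx":0,"dy":0,"dz":0,"rx":0,"ry":0,"rz":0,"hand":0},{"dx":0,"dy":0,"dz":0,"rx":0,"ry":0,"rz":0,"hand":0},{"dx":0,"dy":0,"dz":0,"rx":0,"ry":0,"rz":0,"hand":0},{"dx":0,"dy":0,"dz":0,"rx":0,"ry":0,"rz":0,"hand":0}]' 50
python3 -m pendant '[{"dx":0,"dy":0,"dz":-0.015,"rx":0,"ry":0,"rz":0,"hand":0},{"dx":0,"dy":0,"dz":-0.03,"rx":0,"ry":0,"rz":0,"hand":0},{"dx":0,"dy":0,"dz":-0.03,"rx":0,"ry":0,"rz":0,"hand":0},{"dx":0,"dy":0,"dz":-0.03,"rx":0,"ry":0,"rz":0,"hand":0},{"dx":0,"dy":0,"dz":-0.02,"rx":0,"ry":0,"rz":1.2,"hand":0},{"dx":0,"dy":0,"dz":0,"rx":0,"ry":0,"rz":0,"hand":0},{"dx":0,"dy":0,"dz":0,"rx":0,"ry":0,"rz":0,"hand":0}]' 50
python3 - <<'E'
from h import *
to([.4803,-.1731,.14],-8.02)
E
```

```text
clock: 23.05
position: [0.4323, 0.1966, 0.0552]
ee_rot: [0.001, 0.747, 0.665, 0.001]
contact_force: [0.3, -0.3, -0.5]
width: 0.04
gripper_force: 0.0
clock: 23.55
position: [0.4318, 0.1967, 0.0552]
ee_rot: [0.001, 0.747, 0.665, 0.001]
contact_force: [-0.6, -0.7, 6.6]
width: 0.0108
gripper_force: 50.2
clock: 24.13
position: [0.4314, 0.1967, 0.18]
ee_rot: [0.001, 0.754, 0.657, 0.001]
contact_force: [0.2, -0.0, -1.1]
width: 0.0107
gripper_force: 49.4
rot [ 0.16 -0.08  0.22] shift after rot mm [-359.3  100.1   40. ] now [0.4314 0.1967 0.18  ] clock 24.1333 q [0.28 0.16 1.8  0.   1.18 0.42] F [ 0.2 -0.  -1.1] w 0.0107
```

```bash

python3 -m pendant '[{"dx":-0.0359,"dy":0.01,"dz":0,"rx":0,"ry":0,"rz":0.2,"hand":0},{"dx":-0.0359,"dy":0.01,"dz":0,"rx":0,"ry":0,"rz":0,"hand":0},{"dx":-0.0359,"dy":0.01,"dz":0,"rx":0,"ry":0,"rz":0,"hand":0},{"dx":-0.0359,"dy":0.01,"dz":0,"rx":0,"ry":0,"rz":0,"hand":0},{"dx":-0.0359,"dy":0.01,"dz":0,"rx":0,"ry":0,"rz":0,"hand":0},{"dx":-0.0359,"dy":0.01,"dz":0,"rx":0,"ry":0,"rz":0,"hand":0},{"dx":-0.0359,"dy":0.01,"dz":0,"rx":0,"ry":0,"rz":0,"hand":0},{"dx":-0.0359,"dy":0.01,"dz":0,"rx":0,"ry":0,"rz":0,"hand":0},{"dx":-0.0359,"dy":0.01,"dz":0,"rx":0,"ry":0,"rz":0,"hand":0},{"dx":-0.0359,"dy":0.01,"dz":0,"rx":0,"ry":0,"rz":0,"hand":0},{"dx":0,"dy":0,"dz":0.02,"rx":0,"ry":0,"rz":0,"hand":0},{"dx":0,"dy":0,"dz":0.02,"rx":0,"ry":0,"rz":0,"hand":0}]' 50
python3 -m pendant '[{"dx":0,"dy":0,"dz":0,"rx":0,"ry":0,"rz":0,"hand":0},{"dx":0,"dy":0,"dz":0,"rx":0,"ry":0,"rz":0,"hand":0},{"dx":0,"dy":0,"dz":0,"rx":0,"ry":0,"rz":0,"hand":0},{"dx":0,"dy":0,"dz":0,"rx":0,"ry":0,"rz":0,"hand":0}]'
python3 - <<'E'
from h import *
to([.4803,-.1731,.086],-8.02)
E
```

```text
clock: 25.13
position: [0.48, -0.1755, 0.1373]
ee_rot: [0.0, 0.756, 0.655, -0.0]
contact_force: [-0.5, 0.5, -1.9]
width: 0.0107
gripper_force: 49.4
clock: 25.47
position: [0.4804, -0.1728, 0.1396]
ee_rot: [0.001, 0.755, 0.656, 0.0]
contact_force: [-0.4, -0.7, -0.4]
width: 0.0107
gripper_force: 49.3
rot [0.07 0.02 0.05] shift after rot mm [-0.4 -0.1 53.6] now [ 0.4804 -0.1728  0.1396] clock 25.4667 q [-0.48  0.25  1.79  0.    1.1  -0.34] F [-0.4 -0.7 -0.4] w 0.0107
```

```bash

python3 -m pendant '[{"dx":-0.0003,"dy":0.0002,"dz":0.015,"rx":0,"ry":0,"rz":0,"hand":0},{"dx":0,"dy":0,"dz":0.015,"rx":0,"ry":0,"rz":0,"hand":0},{"dx":0,"dy":0,"dz":0.005,"rx":0,"ry":0,"rz":0,"hand":0},{"dx":0,"dy":0,"dz":0.005,"rx":0,"ry":0,"rz":0,"hand":0},{"dx":0,"dy":0,"dz":0.005,"rx":0,"ry":0,"rz":0,"hand":0},{"dx":0,"dy":0,"dz":0.005,"rx":0,"ry":0,"rz":0,"hand":0},{"dx":0,"dy":0,"dz":0.004,"rx":0,"ry":0,"rz":0,"hand":0},{"dx":0,"dy":0,"dz":0,"rx":0,"ry":0,"rz":0,"hand":0},{"dx":0,"dy":0,"dz":0,"rx":0,"ry":0,"rz":0,"hand":0}]' 50
python3 - <<'E'
from h import *
to([.4803,-.1731,.067],-8.02)
E
```

```text
clock: 26.22
position: [0.4801, -0.1733, 0.0849]
ee_rot: [-0.0, 0.755, 0.656, 0.0]
contact_force: [0.5, -0.5, -0.6]
width: 0.0107
gripper_force: 49.3
rot [ 0. -0. -0.] shift after rot mm [ 0.3  0.1 17.9] now [ 0.4801 -0.1733  0.0849] clock 26.2167 q [-0.48  0.31  1.86  0.    0.97 -0.34] F [ 0.5 -0.5 -0.6] w 0.0107
```

```bash

python3 -m pendant '[{"dx":0,"dy":0,"dz":0.005,"rx":0,"ry":0,"rz":0,"hand":0},{"dx":0,"dy":0,"dz":0.005,"rx":0,"ry":0,"rz":0,"hand":0},{"dx":0,"dy":0,"dz":0.005,"rx":0,"ry":0,"rz":0,"hand":0},{"dx":0,"dy":0,"dz":0.0028,"rx":0,"ry":0,"rz":0,"hand":0},{"dx":0,"dy":0,"dz":0,"rx":0,"ry":0,"rz":0,"hand":0},{"dx":0,"dy":0,"dz":0,"rx":0,"ry":0,"rz":0,"hand":0},{"dx":0,"dy":0,"dz":0,"rx":0,"ry":0,"rz":0,"hand":0}]' 50
python3 -m pendant '[{"dx":0,"dy":0,"dz":0.001,"rx":0,"ry":0,"rz":0,"hand":0},{"dx":0,"dy":0,"dz":0,"rx":0,"ry":0,"rz":0,"hand":0},{"dx":0,"dy":0,"dz":0,"rx":0,"ry":0,"rz":0,"hand":0}]'
python3 -m pendant '[{"dx":0,"dy":0,"dz":0.001,"rx":0,"ry":0,"rz":0,"hand":0},{"dx":0,"dy":0,"dz":0,"rx":0,"ry":0,"rz":0,"hand":0},{"dx":0,"dy":0,"dz":0,"rx":0,"ry":0,"rz":0,"hand":0}]'
python3 -m pendant '[{"dx":0,"dy":0,"dz":0.0007,"rx":0,"ry":0,"rz":0,"hand":0},{"dx":0,"dy":0,"dz":0,"rx":0,"ry":0,"rz":0,"hand":0},{"dx":0,"dy":0,"dz":0,"rx":0,"ry":0,"rz":0,"hand":0}]'
```

```text
clock: 26.8
position: [0.4802, -0.1733, 0.0671]
ee_rot: [0.0, 0.755, 0.656, 0.0]
contact_force: [0.2, -0.4, -1.1]
width: 0.0108
gripper_force: 49.3
clock: 27.05
position: [0.4801, -0.1733, 0.0662]
ee_rot: [0.0, 0.755, 0.656, 0.0]
contact_force: [-0.2, -0.5, -1.7]
width: 0.0107
gripper_force: 49.3
clock: 27.3
position: [0.4803, -0.1734, 0.0653]
ee_rot: [0.0, 0.755, 0.656, 0.0]
contact_force: [0.1, 0.0, 1.3]
width: 0.0106
gripper_force: 49.6
clock: 27.55
position: [0.4803, -0.1734, 0.0653]
ee_rot: [0.0, 0.755, 0.656, 0.0]
contact_force: [-1.4, 0.8, 6.4]
width: 0.011
gripper_force: 50.3
```

```bash

python3 -m pendant '[{"dx":0,"dy":0,"dz":-0.0006,"rx":0,"ry":0,"rz":5,"hand":0},{"dx":0,"dy":0,"dz":0,"rx":0,"ry":0,"rz":5,"hand":0},{"dx":0,"dy":0,"dz":0,"rx":0,"ry":0,"rz":5,"hand":0},{"dx":0,"dy":0,"dz":0,"rx":0,"ry":0,"rz":5,"hand":0},{"dx":0,"dy":0,"dz":0,"rx":0,"ry":0,"rz":5,"hand":0},{"dx":0,"dy":0,"dz":0,"rx":0,"ry":0,"rz":5,"hand":0},{"dx":0,"dy":0,"dz":0,"rx":0,"ry":0,"rz":5,"hand":0},{"dx":0,"dy":0,"dz":0,"rx":0,"ry":0,"rz":5,"hand":0},{"dx":0,"dy":0,"dz":0,"rx":0,"ry":0,"rz":5,"hand":0}]'
python3 -m pendant '[{"dx":0,"dy":0,"dz":0,"rx":0,"ry":0,"rz":5,"hand":0},{"dx":0,"dy":0,"dz":0,"rx":0,"ry":0,"rz":5,"hand":0},{"dx":0,"dy":0,"dz":0,"rx":0,"ry":0,"rz":5,"hand":0},{"dx":0,"dy":0,"dz":0,"rx":0,"ry":0,"rz":5,"hand":0},{"dx":0,"dy":0,"dz":0,"rx":0,"ry":0,"rz":5,"hand":0},{"dx":0,"dy":0,"dz":0,"rx":0,"ry":0,"rz":5,"hand":0},{"dx":0,"dy":0,"dz":0,"rx":0,"ry":0,"rz":5,"hand":0},{"dx":0,"dy":0,"dz":0,"rx":0,"ry":0,"rz":5,"hand":0},{"dx":0,"dy":0,"dz":0,"rx":0,"ry":0,"rz":5,"hand":0},{"dx":0,"dy":0,"dz":0,"rx":0,"ry":0,"rz":0,"hand":0},{"dx":0,"dy":0,"dz":0,"rx":0,"ry":0,"rz":0,"hand":0}]'
python3 - <<'E'
from h import *
to([.4803,-.1731,.065],-98.02); print(manip.get_state()['moment'])
E
python3 -m pendant '[{"dx":0,"dy":0,"dz":0,"rx":0,"ry":0,"rz":0,"hand":0.04},{"dx":0,"dy":0,"dz":0,"rx":0,"ry":0,"rz":0,"hand":0.04},{"dx":0,"dy":0,"dz":0,"rx":0,"ry":0,"rz":0,"hand":0.04},{"dx":0,"dy":0,"dz":0,"rx":0,"ry":0,"rz":0,"hand":0.04},{"dx":0,"dy":0,"dz":-0.01,"rx":0,"ry":0,"rz":0,"hand":0.04},{"dx":0,"dy":0,"dz":-0.02,"rx":0,"ry":0,"rz":0,"hand":0.04},{"dx":0,"dy":0,"dz":-0.03,"rx":0,"ry":0,"rz":0,"hand":0.04},{"dx":0,"dy":0,"dz":-0.03,"rx":0,"ry":0,"rz":0,"hand":0.04},{"dx":0,"dy":0,"dz":-0.03,"rx":0,"ry":0,"rz":0,"hand":0.08},{"dx":0,"dy":0,"dz":-0.01,"rx":0,"ry":0,"rz":0,"hand":0.08},{"dx":0,"dy":0,"dz":0,"rx":0,"ry":0,"rz":0,"hand":0.08},{"dx":0,"dy":0,"dz":0,"rx":0,"ry":0,"rz":0,"hand":0.08}]'
python3 - <<'E'
from h import *
to([.50,.27,.20],12)
E
```

```text
clock: 28.3
position: [0.4803, -0.173, 0.0653]
ee_rot: [-0.0, 0.949, 0.315, 0.0]
contact_force: [0.4, 0.1, 2.4]
width: 0.0109
gripper_force: 49.8
clock: 29.22
position: [0.4804, -0.1733, 0.0653]
ee_rot: [-0.0, 0.998, -0.069, 0.0]
contact_force: [0.8, 0.3, 2.3]
width: 0.0106
gripper_force: 49.8
rot [-0.01 -0.04  0.12] shift after rot mm [-0.1 -0.2  0.3] now [ 0.4804 -0.1733  0.0653] clock 29.2167 q [-0.48  0.33  1.88  0.    0.92  1.23] F [0.8 0.3 2.3] w 0.0106
[ 0.19386991 -0.03860371  0.00069686]
clock: 30.22
position: [0.4799, -0.1732, 0.1952]
ee_rot: [0.0, 0.998, -0.07, 0.0]
contact_force: [-0.2, 1.1, -0.5]
width: 0.0799
gripper_force: 0.0
rot [ 3.0000e-02 -1.0000e-02 -1.1001e+02] shift after rot mm [429.4 111.8  -4.8] now [ 0.4799 -0.1732  0.1952] clock 30.2167 q [-0.48  0.2   1.7   0.    1.24  1.23] F [-0.2  1.1 -0.5] w 0.0799
```

```bash

python3 -m pendant '[{"dx":0,"dy":0,"dz":0,"rx":0,"ry":0,"rz":-6.88,"hand":0.08},{"dx":0,"dy":0,"dz":0,"rx":0,"ry":0,"rz":-6.88,"hand":0.08},{"dx":0,"dy":0,"dz":0,"rx":0,"ry":0,"rz":-6.88,"hand":0.08},{"dx":0,"dy":0,"dz":0,"rx":0,"ry":0,"rz":-6.88,"hand":0.08},{"dx":0,"dy":0,"dz":0,"rx":0,"ry":0,"rz":-6.88,"hand":0.08},{"dx":0,"dy":0,"dz":0,"rx":0,"ry":0,"rz":-6.88,"hand":0.08},{"dx":0,"dy":0,"dz":0,"rx":0,"ry":0,"rz":-6.88,"hand":0.08},{"dx":0,"dy":0,"dz":0,"rx":0,"ry":0,"rz":-6.88,"hand":0.08},{"dx":0,"dy":0,"dz":0,"rx":0,"ry":0,"rz":-6.88,"hand":0.08},{"dx":0,"dy":0,"dz":0,"rx":0,"ry":0,"rz":-6.88,"hand":0.08},{"dx":0,"dy":0,"dz":0,"rx":0,"ry":0,"rz":-6.88,"hand":0.08},{"dx":0,"dy":0,"dz":0,"rx":0,"ry":0,"rz":-6.88,"hand":0.08}]'
python3 -m pendant '[{"dx":0,"dy":0,"dz":0,"rx":0,"ry":0,"rz":-6.88,"hand":0.08},{"dx":0,"dy":0,"dz":0,"rx":0,"ry":0,"rz":-6.88,"hand":0.08},{"dx":0,"dy":0,"dz":0,"rx":0,"ry":0,"rz":-6.88,"hand":0.08},{"dx":0,"dy":0,"dz":0,"rx":0,"ry":0,"rz":-6.88,"hand":0.08},{"dx":0.037,"dy":0,"dz":0,"rx":0,"ry":0,"rz":0,"hand":0.08},{"dx":0.037,"dy":0,"dz":0,"rx":0,"ry":0,"rz":0,"hand":0.08},{"dx":0.037,"dy":0,"dz":0,"rx":0,"ry":0,"rz":0,"hand":0.08},{"dx":0.037,"dy":0,"dz":0,"rx":0,"ry":0,"rz":0,"hand":0.08},{"dx":0.037,"dy":0,"dz":0,"rx":0,"ry":0,"rz":0,"hand":0.08},{"dx":0.037,"dy":0,"dz":0,"rx":0,"ry":0,"rz":0,"hand":0.08},{"dx":0.037,"dy":0,"dz":0,"rx":0,"ry":0,"rz":0,"hand":0.08},{"dx":0.037,"dy":0,"dz":0,"rx":0,"ry":0,"rz":0,"hand":0.08}]'
python3 - <<'E'
from h import *
snap('top','t3');snap('scene','s3')
def e(f,x0,y0,w,h,s):
    crop(f,x0,y0,x0+w,y0+h,s,'tmp'); return cv2.imread('pics/tmp.png')
A=np.vstack([e('t3',300,175,100,75,4),e('s3',230,180,100,75,4)]); 
A=np.vstack([e('t3',305,180,130,100,3),e('s3',225,190,130,100,3)])
B=np.vstack([e('t3',110,225,80,60,5),e('s3',480,280,80,60,5)])
cv2.imwrite('pics/m3.png',np.hstack([A,B]))
E
```

```text
clock: 31.22
position: [0.4786, -0.1726, 0.1925]
ee_rot: [-0.002, 0.794, 0.608, -0.001]
contact_force: [-1.2, -0.1, 0.4]
width: 0.08
gripper_force: 0.0
clock: 32.22
position: [0.416, 0.1175, 0.193]
ee_rot: [-0.002, 0.629, 0.777, -0.001]
contact_force: [1.6, -0.2, -0.3]
width: 0.0801
gripper_force: 0.0
```

View pics/m3.png

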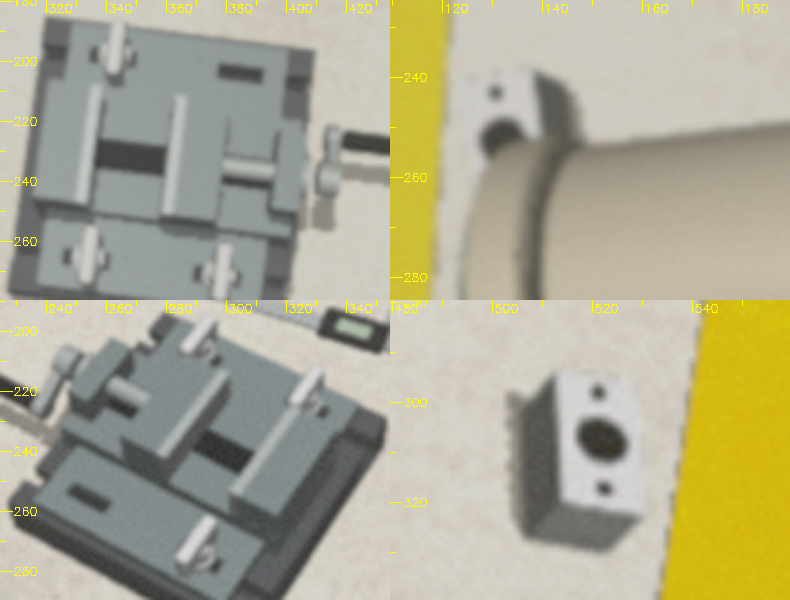

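All three bolts are seated, with wings across their slots (top view (342,196), (333,265), (377,271)). The block is still where it was, bore at (522,307) in the scene view.

```bash
python3 - <<'E'
from h import *
to([.5298,.393,.11],12.1)
E
```

```text
rot [-0.28 -0.19  0.33] shift after rot mm [242.4 169.5  83. ] now [0.4149 0.1205 0.193 ] clock 32.3167 q [ 0.12  0.09  1.85  0.    1.21 -0.1 ] F [-0.2 -1.   0.8] w 0.0796
```

```bash

python3 -m pendant '[{"dx":0.0303,"dy":0.0212,"dz":0,"rx":0,"ry":0,"rz":0,"hand":0.085},{"dx":0.0303,"dy":0.0212,"dz":0,"rx":0,"ry":0,"rz":0,"hand":0.085},{"dx":0.0303,"dy":0.0212,"dz":0,"rx":0,"ry":0,"rz":0,"hand":0.085},{"dx":0.0303,"dy":0.0212,"dz":0,"rx":0,"ry":0,"rz":0,"hand":0.085},{"dx":0.0303,"dy":0.0212,"dz":0,"rx":0,"ry":0,"rz":0,"hand":0.085},{"dx":0.0303,"dy":0.0212,"dz":0,"rx":0,"ry":0,"rz":0,"hand":0.085},{"dx":0.0303,"dy":0.0212,"dz":0,"rx":0,"ry":0,"rz":0,"hand":0.085},{"dx":0.0303,"dy":0.0212,"dz":0,"rx":0,"ry":0,"rz":0,"hand":0.085},{"dx":0,"dy":0,"dz":0.03,"rx":0,"ry":0,"rz":0,"hand":0.085},{"dx":0,"dy":0,"dz":0.03,"rx":0,"ry":0,"rz":0,"hand":0.085},{"dx":0,"dy":0,"dz":0.02,"rx":0,"ry":0,"rz":0,"hand":0.085},{"dx":0,"dy":0,"dz":0,"rx":0,"ry":0,"rz":0,"hand":0.085}]'
python3 -m pendant '[{"dx":0,"dy":0,"dz":0,"rx":0,"ry":0,"rz":0,"hand":0.085},{"dx":0,"dy":0,"dz":0,"rx":0,"ry":0,"rz":0,"hand":0.085},{"dx":0,"dy":0,"dz":0,"rx":0,"ry":0,"rz":0,"hand":0.085}]'
python3 - <<'E'
from h import *
to([.5298,.393,.015],12.1)
E
```

```text
clock: 33.32
position: [0.5297, 0.3856, 0.1074]
ee_rot: [-0.002, 0.629, 0.777, -0.007]
contact_force: [-1.2, -1.0, -1.7]
width: 0.0851
gripper_force: 0.0
clock: 33.57
position: [0.5346, 0.3888, 0.1166]
ee_rot: [0.001, 0.629, 0.777, 0.001]
contact_force: [0.3, 0.1, -0.0]
width: 0.0852
gripper_force: 0.0
rot [ 0.16 -0.05 -0.07] shift after rot mm [  5.2  -3.8 101.6] now [0.5346 0.3888 0.1166] clock 33.5667 q [ 0.52  0.48  1.48 -0.    1.18  0.31] F [ 0.3  0.1 -0. ] w 0.0852
```

```bash

python3 -m pendant '[{"dx":0.0052,"dy":-0.0038,"dz":0.02,"rx":0,"ry":0,"rz":0,"hand":0.085},{"dx":0,"dy":0,"dz":0.02,"rx":0,"ry":0,"rz":0,"hand":0.085},{"dx":0,"dy":0,"dz":0.02,"rx":0,"ry":0,"rz":0,"hand":0.085},{"dx":0,"dy":0,"dz":0.02,"rx":0,"ry":0,"rz":0,"hand":0.085},{"dx":0,"dy":0,"dz":0.021,"rx":0,"ry":0,"rz":0,"hand":0.085},{"dx":0,"dy":0,"dz":0,"rx":0,"ry":0,"rz":0,"hand":0.085},{"dx":0,"dy":0,"dz":0,"rx":0,"ry":0,"rz":0,"hand":0.085},{"dx":0,"dy":0,"dz":0,"rx":0,"ry":0,"rz":0,"hand":0.085}]'
python3 - <<'E'
from h import *
to([.5298,.393,.015],12.1)
E
python3 -m pendant '[{"dx":0,"dy":0,"dz":0,"rx":0,"ry":0,"rz":0,"hand":0.05},{"dx":0,"dy":0,"dz":0,"rx":0,"ry":0,"rz":0,"hand":0.05},{"dx":0,"dy":0,"dz":0,"rx":0,"ry":0,"rz":0,"hand":0.05},{"dx":0,"dy":0,"dz":0,"rx":0,"ry":0,"rz":0,"hand":0.05},{"dx":0,"dy":0,"dz":0,"rx":0,"ry":0,"rz":0,"hand":0.05}]' 40
python3 - <<'E'
from h import *
to([.5298,.393,.015],12.1)
E
```

```text
clock: 34.23
position: [0.53, 0.3936, 0.0161]
ee_rot: [0.001, 0.629, 0.777, 0.002]
contact_force: [0.6, 0.6, 0.3]
width: 0.085
gripper_force: 0.0
rot [ 0.19 -0.07 -0.05] shift after rot mm [-0.6 -0.3  1.1] now [0.53   0.3936 0.0161] clock 34.2333 q [0.53 0.57 1.59 0.   0.97 0.32] F [0.6 0.6 0.3] w 0.085
clock: 34.65
position: [0.5301, 0.3938, 0.0162]
ee_rot: [0.001, 0.629, 0.777, 0.002]
contact_force: [-0.2, -0.3, 6.2]
width: 0.0636
gripper_force: 46.0
rot [ 0.23 -0.08 -0.04] shift after rot mm [-0.7 -0.4  1.2] now [0.5301 0.3938 0.0162] clock 34.65 q [0.53 0.57 1.59 0.   0.97 0.32] F [-0.2 -0.3  6.2] w 0.0636
```

```bash

python3 -m pendant '[{"dx":0,"dy":0,"dz":-0.01,"rx":0,"ry":0,"rz":0,"hand":0.05},{"dx":0,"dy":0,"dz":-0.03,"rx":0,"ry":0,"rz":0,"hand":0.05},{"dx":0,"dy":0,"dz":-0.03,"rx":0,"ry":0,"rz":0,"hand":0.05},{"dx":0,"dy":0,"dz":-0.03,"rx":0,"ry":0,"rz":0,"hand":0.05},{"dx":0,"dy":0,"dz":-0.03,"rx":0,"ry":0,"rz":0,"hand":0.05},{"dx":0,"dy":0,"dz":-0.03,"rx":0,"ry":0,"rz":5,"hand":0.05},{"dx":0,"dy":0,"dz":-0.02,"rx":0,"ry":0,"rz":5,"hand":0.05},{"dx":0,"dy":0,"dz":0,"rx":0,"ry":0,"rz":5,"hand":0.05},{"dx":0,"dy":0,"dz":0,"rx":0,"ry":0,"rz":5.1,"hand":0.05},{"dx":0,"dy":0,"dz":0,"rx":0,"ry":0,"rz":0,"hand":0.05},{"dx":0,"dy":0,"dz":0,"rx":0,"ry":0,"rz":0,"hand":0.05}]' 60
python3 - <<'E'
from h import *
print(vw(0,.0345)); to([*vw(0,.0345),.19],-8.02)
E
```

```text
clock: 35.57
position: [0.528, 0.3926, 0.1939]
ee_rot: [-0.0, 0.754, 0.657, -0.001]
contact_force: [0.2, -0.8, -2.5]
width: 0.0629
gripper_force: 68.0
[ 0.5713134  -0.10053743]
rot [-0.05  0.03  0.11] shift after rot mm [-482.3  111.6    3.9] now [0.528  0.3926 0.1939] clock 35.5667 q [0.53 0.42 1.37 0.   1.35 0.67] F [ 0.2 -0.8 -2.5] w 0.0629
```

```bash

python3 -m pendant '[{"dx":-0.0344,"dy":0.008,"dz":0,"rx":0,"ry":0,"rz":0.1,"hand":0.05},{"dx":-0.0344,"dy":0.008,"dz":0,"rx":0,"ry":0,"rz":0,"hand":0.05},{"dx":-0.0344,"dy":0.008,"dz":0,"rx":0,"ry":0,"rz":0,"hand":0.05},{"dx":-0.0344,"dy":0.008,"dz":0,"rx":0,"ry":0,"rz":0,"hand":0.05},{"dx":-0.0344,"dy":0.008,"dz":0,"rx":0,"ry":0,"rz":0,"hand":0.05},{"dx":-0.0344,"dy":0.008,"dz":0,"rx":0,"ry":0,"rz":0,"hand":0.05},{"dx":-0.0344,"dy":0.008,"dz":0,"rx":0,"ry":0,"rz":0,"hand":0.05},{"dx":-0.0344,"dy":0.008,"dz":0,"rx":0,"ry":0,"rz":0,"hand":0.05},{"dx":-0.0344,"dy":0.008,"dz":0,"rx":0,"ry":0,"rz":0,"hand":0.05},{"dx":-0.0344,"dy":0.008,"dz":0,"rx":0,"ry":0,"rz":0,"hand":0.05},{"dx":-0.0344,"dy":0.008,"dz":0,"rx":0,"ry":0,"rz":0,"hand":0.05},{"dx":-0.0344,"dy":0.008,"dz":0,"rx":0,"ry":0,"rz":0,"hand":0.05}]'
python3 -m pendant '[{"dx":-0.0344,"dy":0.008,"dz":0,"rx":0,"ry":0,"rz":0,"hand":0.05},{"dx":-0.0344,"dy":0.008,"dz":0,"rx":0,"ry":0,"rz":0,"hand":0.05},{"dx":0,"dy":0,"dz":0,"rx":0,"ry":0,"rz":0,"hand":0.05},{"dx":0,"dy":0,"dz":0.02,"rx":0,"ry":0,"rz":0,"hand":0.05},{"dx":0,"dy":0,"dz":0.02,"rx":0,"ry":0,"rz":0,"hand":0.05},{"dx":0,"dy":0,"dz":0,"rx":0,"ry":0,"rz":0,"hand":0.05},{"dx":0,"dy":0,"dz":0,"rx":0,"ry":0,"rz":0,"hand":0.05},{"dx":0,"dy":0,"dz":0,"rx":0,"ry":0,"rz":0,"hand":0.05}]'
python3 - <<'E'
from h import *
to([*vw(0,.0345),.085],-8.02)
snap('top','t4');snap('scene','s4')
def e(f,x0,y0,w,h,s):
    crop(f,x0,y0,x0+w,y0+h,s,'tmp'); return cv2.imread('pics/tmp.png')
cv2.imwrite('pics/m4.png',np.hstack([e('t4',305,180,100,100,4),e('s4',235,170,100,100,4)]))
E
```

```text
clock: 36.57
position: [0.5647, -0.0309, 0.1937]
ee_rot: [-0.0, 0.755, 0.656, -0.0]
contact_force: [0.5, -0.3, -3.0]
width: 0.0629
gripper_force: 68.0
clock: 37.23
position: [0.5718, -0.0995, 0.1546]
ee_rot: [0.0, 0.755, 0.656, 0.0]
contact_force: [0.4, 0.3, -1.8]
width: 0.0633
gripper_force: 67.8
rot [ 0.04 -0.   -0.06] shift after rot mm [-1.1 -0.3 69.6] now [ 0.5718 -0.0995  0.1546] clock 37.2333 q [-0.29  0.34  1.62  0.    1.19 -0.15] F [ 0.4  0.3 -1.8] w 0.0633
```

View pics/m4.png

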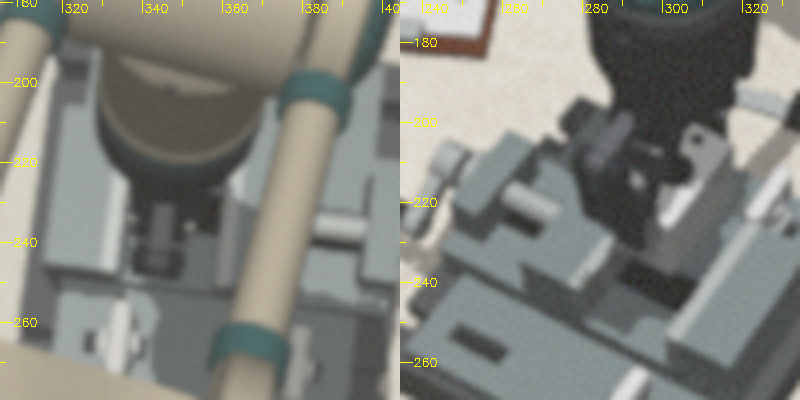

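The block hangs upright between the jaws (block at (690,180), fixed jaw at (730,300) in the right half). Lowering.

```bash

python3 -m pendant '[{"dx":-0.0005,"dy":-0.0003,"dz":0.015,"rx":0,"ry":0,"rz":0,"hand":0.05},{"dx":0,"dy":0,"dz":0.015,"rx":0,"ry":0,"rz":0,"hand":0.05},{"dx":0,"dy":0,"dz":0.015,"rx":0,"ry":0,"rz":0,"hand":0.05},{"dx":0,"dy":0,"dz":0.012,"rx":0,"ry":0,"rz":0,"hand":0.05},{"dx":0,"dy":0,"dz":0.006,"rx":0,"ry":0,"rz":0,"hand":0.05},{"dx":0,"dy":0,"dz":0.005,"rx":0,"ry":0,"rz":0,"hand":0.05},{"dx":0,"dy":0,"dz":0,"rx":0,"ry":0,"rz":0,"hand":0.05},{"dx":0,"dy":0,"dz":0,"rx":0,"ry":0,"rz":0,"hand":0.05},{"dx":0,"dy":0,"dz":0,"rx":0,"ry":0,"rz":0,"hand":0.05}]'
python3 -m pendant '[{"dx":0,"dy":0,"dz":0.0015,"rx":0,"ry":0,"rz":0,"hand":0.05},{"dx":0,"dy":0,"dz":0,"rx":0,"ry":0,"rz":0,"hand":0.05},{"dx":0,"dy":0,"dz":0,"rx":0,"ry":0,"rz":0,"hand":0.05}]'
python3 -m pendant '[{"dx":0,"dy":0,"dz":0.001,"rx":0,"ry":0,"rz":0,"hand":0.05},{"dx":0,"dy":0,"dz":0,"rx":0,"ry":0,"rz":0,"hand":0.05},{"dx":0,"dy":0,"dz":0,"rx":0,"ry":0,"rz":0,"hand":0.05}]'
python3 - <<'E'
from h import *
to([*vw(0,.0345),.083],-8.02)
E
```

```text
clock: 38.08
position: [0.5718, -0.1003, 0.087]
ee_rot: [0.001, 0.755, 0.655, 0.001]
contact_force: [1.0, 0.2, -1.9]
width: 0.0629
gripper_force: 68.1
clock: 38.33
position: [0.5711, -0.1002, 0.0848]
ee_rot: [0.0, 0.756, 0.655, 0.0]
contact_force: [0.6, -0.9, -2.6]
width: 0.063
gripper_force: 68.1
clock: 38.58
position: [0.5711, -0.1002, 0.0836]
ee_rot: [0.0, 0.756, 0.655, 0.0]
contact_force: [0.3, -0.6, -2.2]
width: 0.0627
gripper_force: 68.3
rot [ 0.02 -0.   -0.12] shift after rot mm [-0.4  0.2  0.6] now [ 0.5711 -0.1002  0.0836] clock 38.5833 q [-0.29  0.4   1.71  0.    1.03 -0.15] F [ 0.3 -0.6 -2.2] w 0.0627
```

```bash

python3 -m pendant '[{"dx":0,"dy":0,"dz":0.0006,"rx":0,"ry":0,"rz":-0.1,"hand":0.05},{"dx":0,"dy":0,"dz":0,"rx":0,"ry":0,"rz":0,"hand":0.05},{"dx":0,"dy":0,"dz":0,"rx":0,"ry":0,"rz":0,"hand":0.05}]'
python3 -m pendant '[{"dx":0,"dy":0,"dz":0.0006,"rx":0,"ry":0,"rz":0,"hand":0.05},{"dx":0,"dy":0,"dz":0,"rx":0,"ry":0,"rz":0,"hand":0.05},{"dx":0,"dy":0,"dz":0,"rx":0,"ry":0,"rz":0,"hand":0.05}]'
python3 -m pendant '[{"dx":0,"dy":0,"dz":0.0006,"rx":0,"ry":0,"rz":0,"hand":0.05},{"dx":0,"dy":0,"dz":0,"rx":0,"ry":0,"rz":0,"hand":0.05},{"dx":0,"dy":0,"dz":0,"rx":0,"ry":0,"rz":0,"hand":0.05}]'
```

```text
clock: 38.83
position: [0.5711, -0.1002, 0.0835]
ee_rot: [0.0, 0.755, 0.656, 0.0]
contact_force: [-2.2, 0.1, 2.6]
width: 0.0629
gripper_force: 68.6
clock: 39.08
position: [0.5711, -0.1003, 0.0834]
ee_rot: [0.0, 0.755, 0.656, 0.0]
contact_force: [-2.5, 0.9, 6.7]
width: 0.063
gripper_force: 69.1
clock: 39.33
position: [0.5711, -0.1002, 0.0834]
ee_rot: [0.001, 0.755, 0.656, 0.0]
contact_force: [-3.7, 0.6, 10.2]
width: 0.0631
gripper_force: 69.6
```

```bash

python3 -m pendant '[{"dx":0,"dy":0,"dz":-0.0012,"rx":0,"ry":0,"rz":0,"hand":0.075},{"dx":0,"dy":0,"dz":0,"rx":0,"ry":0,"rz":0,"hand":0.075},{"dx":0,"dy":0,"dz":0,"rx":0,"ry":0,"rz":0,"hand":0.075},{"dx":0,"dy":0,"dz":0,"rx":0,"ry":0,"rz":0,"hand":0.075},{"dx":0,"dy":0,"dz":-0.02,"rx":0,"ry":0,"rz":0,"hand":0.075},{"dx":0,"dy":0,"dz":-0.03,"rx":0,"ry":0,"rz":0,"hand":0.075},{"dx":0,"dy":0,"dz":-0.03,"rx":0,"ry":0,"rz":0,"hand":0.075},{"dx":0,"dy":0,"dz":-0.03,"rx":0,"ry":0,"rz":0,"hand":0.04},{"dx":0,"dy":0,"dz":0,"rx":0,"ry":0,"rz":0,"hand":0.04},{"dx":0,"dy":0,"dz":0,"rx":0,"ry":0,"rz":0,"hand":0.04},{"dx":0,"dy":0,"dz":0,"rx":0,"ry":0,"rz":0,"hand":0.04}]'
python3 - <<'E'
from h import *
to([*vw(.0357,-.166),.15],-8.02)
E
```

```text
clock: 40.25
position: [0.5705, -0.1, 0.1922]
ee_rot: [-0.001, 0.755, 0.656, -0.0]
contact_force: [0.3, -0.1, -0.3]
width: 0.04
gripper_force: 0.0
rot [-0.07 -0.02 -0.02] shift after rot mm [-201.    36.6   42.2] now [ 0.5705 -0.1     0.1922] clock 40.25 q [-0.29  0.31  1.56  0.    1.28 -0.15] F [ 0.3 -0.1 -0.3] w 0.04
```

```bash

python3 -m pendant '[{"dx":-0.0335,"dy":0.0061,"dz":0,"rx":0,"ry":0,"rz":0,"hand":0.04},{"dx":-0.0335,"dy":0.0061,"dz":0,"rx":0,"ry":0,"rz":0,"hand":0.04},{"dx":-0.0335,"dy":0.0061,"dz":0,"rx":0,"ry":0,"rz":0,"hand":0.04},{"dx":-0.0335,"dy":0.0061,"dz":0,"rx":0,"ry":0,"rz":0,"hand":0.04},{"dx":-0.0335,"dy":0.0061,"dz":0,"rx":0,"ry":0,"rz":0,"hand":0.04},{"dx":-0.0335,"dy":0.0061,"dz":0,"rx":0,"ry":0,"rz":0,"hand":0.04},{"dx":0,"dy":0,"dz":0.02,"rx":0,"ry":0,"rz":0,"hand":0.04},{"dx":0,"dy":0,"dz":0.02,"rx":0,"ry":0,"rz":0,"hand":0.04},{"dx":0,"dy":0,"dz":0,"rx":0,"ry":0,"rz":0,"hand":0.04},{"dx":0,"dy":0,"dz":0,"rx":0,"ry":0,"rz":0,"hand":0.04},{"dx":0,"dy":0,"dz":0,"rx":0,"ry":0,"rz":0,"hand":0.04}]'
python3 - <<'E'
from h import *
to([*vw(.0357,-.166),.049],-8.02)
snap('top','t5');snap('scene','s5')
def e(f,x0,y0,w,h,s):
    crop(f,x0,y0,x0+w,y0+h,s,'tmp'); return cv2.imread('pics/tmp.png')
cv2.imwrite('pics/m5.png',np.hstack([e('t5',320,180,130,100,3),e('s5',200,170,130,100,3)]))
E
```

```text
clock: 41.17
position: [0.5791, -0.3039, 0.1525]
ee_rot: [-0.001, 0.755, 0.656, -0.0]
contact_force: [0.3, 0.2, 0.4]
width: 0.0396
gripper_force: 0.0
rot [-0.05 -0.03  0.  ] shift after rot mm [ -0.2  -0.4 103.5] now [ 0.5791 -0.3039  0.1525] clock 41.1667 q [-0.59  0.44  1.45  0.    1.25 -0.45] F [0.3 0.2 0.4] w 0.0396
```

View pics/m5.png

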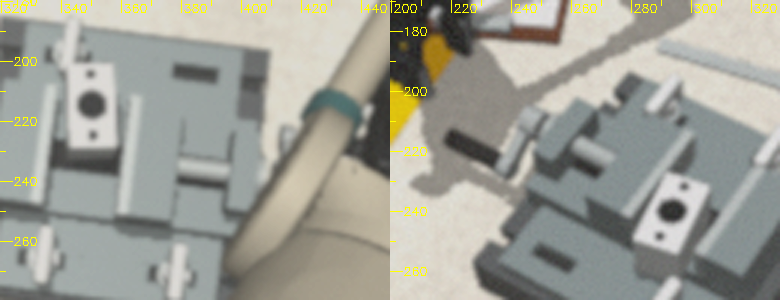

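```bash
python3 - <<'E'
from h import *
p=tri(('t5',(350.2,214.2)),('s5',(293.5,239.5))); print(p, proj('t5',[*vw(0,.034),.113]), proj('s5',[*vw(0,.034),.113]))
a=np.radians(-VY);d=p[:2]-VISE;print(np.cos(a)*d[0]-np.sin(a)*d[1],np.sin(a)*d[0]+np.cos(a)*d[1])
for f in('t5','s5'): print(proj(f,[[*vw(sx*.032,.034+sy*.018),.113] for sx,sy in((-1,-1),(-1,1),(1,1),(1,-1))]).round(1).tolist())
E
```

```text
[ 0.60067649 -0.11155665  0.11406081] [[345.40402758 227.54305801]] [[303.18812009 231.00246836]]
0.0306132888031945 0.027685260467926767
[[351.8, 242.9], [335.4, 240.8], [339.1, 212.3], [355.4, 214.4]]
[[303.8, 217.5], [317.6, 224.3], [302.5, 245.0], [288.4, 237.9]]
```

The block was knocked about 30 mm toward vise +x; its bore is now at (350,214) top and (293,239) scene. Re-grasp it.

```bash
python3 - <<'E'
from h import *
h1=tri(('t5',(349.3,203.8)),('s5',(289.8,248.2)));h2=tri(('t5',(350.6,224.5)),('s5',(297.2,231.8)))
print(h1,h2,(h1+h2)/2,np.degrees(np.arctan2(*(h1-h2)[[1,0]])),np.linalg.norm(h1-h2))
c=(h1+h2)/2
E
python3 -m pendant '[{"dx":0,"dy":0,"dz":-0.03,"rx":0,"ry":0,"rz":0,"hand":0.084},{"dx":0,"dy":0,"dz":-0.02,"rx":0,"ry":0,"rz":0,"hand":0.084},{"dx":0.032,"dy":0,"dz":0,"rx":0,"ry":0,"rz":0,"hand":0.084},{"dx":0.032,"dy":0,"dz":0,"rx":0,"ry":0,"rz":0,"hand":0.084},{"dx":0.032,"dy":0,"dz":0,"rx":0,"ry":0,"rz":0,"hand":0.084},{"dx":0.032,"dy":0,"dz":0,"rx":0,"ry":0,"rz":0,"hand":0.084},{"dx":0.032,"dy":0,"dz":0,"rx":0,"ry":0,"rz":0,"hand":0.084},{"dx":0.032,"dy":0,"dz":0,"rx":0,"ry":0,"rz":0,"hand":0.084},{"dx":0,"dy":0,"dz":0,"rx":0,"ry":0,"rz":0,"hand":0.084},{"dx":0,"dy":0,"dz":0,"rx":0,"ry":0,"rz":0,"hand":0.084},{"dx":0,"dy":0,"dz":0,"rx":0,"ry":0,"rz":0,"hand":0.084}]'
```

```text
[ 0.62413159 -0.10982522  0.11404432] [ 0.57802428 -0.1124947   0.11252106] [ 0.60107794 -0.11115996  0.11328269] 3.3135671413675416 0.046209644089042226
clock: 42.18
position: [0.6064, -0.1141, 0.2039]
ee_rot: [0.001, 0.755, 0.656, 0.0]
contact_force: [0.5, -0.2, -0.3]
width: 0.0839
gripper_force: 0.0
```

```bash

python3 -m pendant '[{"dx":0,"dy":0,"dz":0,"rx":0,"ry":0,"rz":-5.7,"hand":0.084},{"dx":0,"dy":0,"dz":0,"rx":0,"ry":0,"rz":-5.6,"hand":0.084},{"dx":0,"dy":-0.004,"dz":0.02,"rx":0,"ry":0,"rz":0,"hand":0.084},{"dx":0,"dy":0,"dz":0.02,"rx":0,"ry":0,"rz":0,"hand":0.084},{"dx":0,"dy":0,"dz":0,"rx":0,"ry":0,"rz":0,"hand":0.084},{"dx":0,"dy":0,"dz":0,"rx":0,"ry":0,"rz":0,"hand":0.084},{"dx":0,"dy":0,"dz":0,"rx":0,"ry":0,"rz":0,"hand":0.084}]'
python3 - <<'E'
from h import *
to([.6010,-.1114,.083],3.3)
E
```

```text
clock: 42.77
position: [0.6027, -0.1155, 0.1639]
ee_rot: [0.001, 0.687, 0.727, 0.0]
contact_force: [-0.0, 0.4, 1.2]
width: 0.0841
gripper_force: 0.0
rot [ 0.09  0.04 -0.1 ] shift after rot mm [ 4.2 -1.4 80.9] now [ 0.6027 -0.1155  0.1639] clock 42.7667 q [-0.3   0.38  1.53 -0.    1.24 -0.36] F [-0.   0.4  1.2] w 0.0841
```

```bash

python3 -m pendant '[{"dx":0.0042,"dy":-0.0014,"dz":0.02,"rx":0,"ry":0,"rz":0,"hand":0.084},{"dx":0,"dy":0,"dz":0.02,"rx":0,"ry":0,"rz":0,"hand":0.084},{"dx":0,"dy":0,"dz":0.015,"rx":0,"ry":0,"rz":0,"hand":0.084},{"dx":0,"dy":0,"dz":0.015,"rx":0,"ry":0,"rz":0,"hand":0.084},{"dx":0,"dy":0,"dz":0.01,"rx":0,"ry":0,"rz":0,"hand":0.084},{"dx":0,"dy":0,"dz":0,"rx":0,"ry":0,"rz":0,"hand":0.084},{"dx":0,"dy":0,"dz":0,"rx":0,"ry":0,"rz":0,"hand":0.084},{"dx":0,"dy":0,"dz":0,"rx":0,"ry":0,"rz":0,"hand":0.084}]'
python3 - <<'E'
from h import *
to([.6010,-.1114,.083],3.3)
E
python3 -m pendant '[{"dx":0,"dy":0,"dz":0,"rx":0,"ry":0,"rz":0,"hand":0.05},{"dx":0,"dy":0,"dz":0,"rx":0,"ry":0,"rz":0,"hand":0.05},{"dx":0,"dy":0,"dz":0,"rx":0,"ry":0,"rz":0,"hand":0.05},{"dx":0,"dy":0,"dz":0,"rx":0,"ry":0,"rz":0,"hand":0.05},{"dx":0,"dy":0,"dz":0,"rx":0,"ry":0,"rz":0,"hand":0.05}]' 40
python3 -m pendant '[{"dx":0,"dy":0,"dz":-0.01,"rx":0,"ry":0,"rz":0,"hand":0.05},{"dx":0,"dy":0,"dz":-0.02,"rx":0,"ry":0,"rz":0,"hand":0.05},{"dx":0,"dy":0,"dz":-0.02,"rx":0,"ry":0,"rz":5.7,"hand":0.05},{"dx":0,"dy":0,"dz":0,"rx":0,"ry":0,"rz":5.6,"hand":0.05},{"dx":0,"dy":0,"dz":0,"rx":0,"ry":0,"rz":0,"hand":0.05},{"dx":0,"dy":0,"dz":0,"rx":0,"ry":0,"rz":0,"hand":0.05},{"dx":0,"dy":0,"dz":0,"rx":0,"ry":0,"rz":0,"hand":0.05}]' 60
python3 - <<'E'
from h import *
to([*vw(0,.0345),.133],-8.02)
E
```

```text
clock: 43.43
position: [0.6015, -0.1107, 0.0842]
ee_rot: [0.001, 0.687, 0.727, 0.001]
contact_force: [-0.3, -0.7, 0.5]
width: 0.0838
gripper_force: 0.0
rot [ 0.14  0.05 -0.05] shift after rot mm [-0.7 -0.5  1.2] now [ 0.6015 -0.1107  0.0842] clock 43.4333 q [-0.3   0.44  1.64  0.    1.06 -0.35] F [-0.3 -0.7  0.5] w 0.0838
clock: 43.85
position: [0.6011, -0.1106, 0.0844]
ee_rot: [0.001, 0.687, 0.727, 0.0]
contact_force: [-1.2, 0.2, 6.1]
width: 0.0634
gripper_force: 44.9
clock: 44.43
position: [0.5995, -0.11, 0.1321]
ee_rot: [-0.001, 0.754, 0.657, -0.001]
contact_force: [0.5, 0.1, -2.7]
width: 0.0628
gripper_force: 66.4
rot [-0.12 -0.03  0.09] shift after rot mm [  5.4 -29.2  -0.9] now [ 0.5995 -0.11    0.1321] clock 44.4333 q [-0.3   0.4   1.58  0.    1.17 -0.16] F [ 0.5  0.1 -2.7] w 0.0628
```

```bash

python3 -m pendant '[{"dx":0.0028,"dy":-0.0145,"dz":0,"rx":0,"ry":0,"rz":0.1,"hand":0.05},{"dx":0.0026,"dy":-0.0147,"dz":0,"rx":0,"ry":0,"rz":0,"hand":0.05},{"dx":0,"dy":0,"dz":0,"rx":0,"ry":0,"rz":0,"hand":0.05},{"dx":0,"dy":0,"dz":0.015,"rx":0,"ry":0,"rz":0,"hand":0.05},{"dx":0,"dy":0,"dz":0.015,"rx":0,"ry":0,"rz":0,"hand":0.05},{"dx":0,"dy":0,"dz":0.008,"rx":0,"ry":0,"rz":0,"hand":0.05},{"dx":0,"dy":0,"dz":0.006,"rx":0,"ry":0,"rz":0,"hand":0.05},{"dx":0,"dy":0,"dz":0,"rx":0,"ry":0,"rz":0,"hand":0.05},{"dx":0,"dy":0,"dz":0,"rx":0,"ry":0,"rz":0,"hand":0.05},{"dx":0,"dy":0,"dz":0,"rx":0,"ry":0,"rz":0,"hand":0.05}]'
python3 - <<'E'
from h import *
to([*vw(0,.0345),.0845],-8.02)
E
```

```text
clock: 45.27
position: [0.5729, -0.1011, 0.0894]
ee_rot: [0.0, 0.755, 0.655, 0.0]
contact_force: [-0.0, 0.7, -1.9]
width: 0.0627
gripper_force: 66.5
rot [ 0.07  0.01 -0.11] shift after rot mm [ 0.3 -1.7  4.9] now [ 0.5729 -0.1011  0.0894] clock 45.2667 q [-0.29  0.4   1.7   0.    1.04 -0.15] F [-0.   0.7 -1.9] w 0.0627
```

```bash

python3 -m pendant '[{"dx":0,"dy":-0.0015,"dz":0.002,"rx":0,"ry":0,"rz":-0.1,"hand":0.05},{"dx":0,"dy":0,"dz":0.002,"rx":0,"ry":0,"rz":0,"hand":0.05},{"dx":0,"dy":0,"dz":0,"rx":0,"ry":0,"rz":0,"hand":0.05},{"dx":0,"dy":0,"dz":0,"rx":0,"ry":0,"rz":0,"hand":0.05}]'
python3 -m pendant '[{"dx":0,"dy":0,"dz":0.0008,"rx":0,"ry":0,"rz":0,"hand":0.05},{"dx":0,"dy":0,"dz":0,"rx":0,"ry":0,"rz":0,"hand":0.05},{"dx":0,"dy":0,"dz":0,"rx":0,"ry":0,"rz":0,"hand":0.05}]'
python3 -m pendant '[{"dx":0,"dy":0,"dz":0.0007,"rx":0,"ry":0,"rz":0,"hand":0.05},{"dx":0,"dy":0,"dz":0,"rx":0,"ry":0,"rz":0,"hand":0.05},{"dx":0,"dy":0,"dz":0,"rx":0,"ry":0,"rz":0,"hand":0.05}]'
python3 -m pendant '[{"dx":0,"dy":0,"dz":0.0005,"rx":0,"ry":0,"rz":0,"hand":0.05},{"dx":0,"dy":0,"dz":0,"rx":0,"ry":0,"rz":0,"hand":0.05},{"dx":0,"dy":0,"dz":0,"rx":0,"ry":0,"rz":0,"hand":0.05}]'
```

```text
clock: 45.6
position: [0.5707, -0.1006, 0.085]
ee_rot: [0.0, 0.755, 0.656, 0.0]
contact_force: [-1.0, 0.2, -2.5]
width: 0.0632
gripper_force: 66.5
clock: 45.85
position: [0.5709, -0.1006, 0.0846]
ee_rot: [0.0, 0.755, 0.656, 0.0]
contact_force: [-0.7, 0.4, 1.7]
width: 0.0629
gripper_force: 66.8
clock: 46.1
position: [0.5709, -0.1006, 0.0846]
ee_rot: [0.0, 0.755, 0.656, 0.0]
contact_force: [-2.1, 0.4, 6.7]
width: 0.0632
gripper_force: 67.5
clock: 46.35
position: [0.5709, -0.1006, 0.0846]
ee_rot: [0.0, 0.755, 0.656, 0.0]
contact_force: [-3.2, 1.0, 9.0]
width: 0.0629
gripper_force: 67.8
```

Seated; release and return to the handle.

```bash

python3 -m pendant '[{"dx":0,"dy":0,"dz":-0.0012,"rx":0,"ry":0,"rz":0,"hand":0.075},{"dx":0,"dy":0,"dz":0,"rx":0,"ry":0,"rz":0,"hand":0.075},{"dx":0,"dy":0,"dz":0,"rx":0,"ry":0,"rz":0,"hand":0.075},{"dx":0,"dy":0,"dz":0,"rx":0,"ry":0,"rz":0,"hand":0.075},{"dx":0,"dy":0,"dz":-0.02,"rx":0,"ry":0,"rz":0,"hand":0.075},{"dx":0,"dy":0,"dz":-0.03,"rx":0,"ry":0,"rz":0,"hand":0.075},{"dx":0,"dy":0,"dz":-0.03,"rx":0,"ry":0,"rz":0,"hand":0.075},{"dx":0,"dy":0,"dz":-0.03,"rx":0,"ry":0,"rz":0,"hand":0.04},{"dx":0,"dy":0,"dz":0,"rx":0,"ry":0,"rz":0,"hand":0.04},{"dx":0,"dy":0,"dz":0,"rx":0,"ry":0,"rz":0,"hand":0.04}]'
python3 -m pendant '[{"dx":-0.0335,"dy":0.0061,"dz":0,"rx":0,"ry":0,"rz":0,"hand":0.04},{"dx":-0.0335,"dy":0.0061,"dz":0,"rx":0,"ry":0,"rz":0,"hand":0.04},{"dx":-0.0335,"dy":0.0061,"dz":0,"rx":0,"ry":0,"rz":0,"hand":0.04},{"dx":-0.0335,"dy":0.0061,"dz":0,"rx":0,"ry":0,"rz":0,"hand":0.04},{"dx":-0.0335,"dy":0.0061,"dz":0,"rx":0,"ry":0,"rz":0,"hand":0.04},{"dx":-0.0335,"dy":0.0061,"dz":0,"rx":0,"ry":0,"rz":0,"hand":0.04},{"dx":0,"dy":0,"dz":0.02,"rx":0,"ry":0,"rz":0,"hand":0.04},{"dx":0,"dy":0,"dz":0.02,"rx":0,"ry":0,"rz":0,"hand":0.04},{"dx":0,"dy":0,"dz":0,"rx":0,"ry":0,"rz":0,"hand":0.04},{"dx":0,"dy":0,"dz":0,"rx":0,"ry":0,"rz":0,"hand":0.04},{"dx":0,"dy":0,"dz":0,"rx":0,"ry":0,"rz":0,"hand":0.04}]'
python3 - <<'E'
from h import *
to([*vw(.0357,-.166),.049],-8.02)
snap('top','t6');snap('scene','s6')
def e(f,x0,y0,w,h,s):
    crop(f,x0,y0,x0+w,y0+h,s,'tmp'); im=cv2.imread('pics/tmp.png')
    for p in proj(f,[[*vw(sx*.032,.034+sy*.018),.113] for sx,sy in((-1,-1),(-1,1),(1,1),(1,-1))]): cv2.circle(im,(int((p[0]-x0+.5)*s),int((p[1]-y0+.5)*s)),2,(0,0,255),-1)
    return im
cv2.imwrite('pics/m6.png',np.hstack([e('t6',320,180,130,100,3),e('s6',200,170,130,100,3)]))
th=np.radians([116.5]+list(range(120,481,15))); 
for a,b in zip(th,th[1:]): print(round(np.degrees(b)),round(.04*(np.sin(b)-np.sin(a)),4),round(-.04*(np.cos(b)-np.cos(a)),4))
E
```

```text
clock: 47.18
position: [0.572, -0.101, 0.196]
ee_rot: [0.002, 0.755, 0.656, 0.001]
contact_force: [-0.5, 0.6, -0.0]
width: 0.0408
gripper_force: 0.0
clock: 48.1
position: [0.5789, -0.3044, 0.1538]
ee_rot: [-0.0, 0.755, 0.656, -0.0]
contact_force: [-0.4, -0.2, -0.5]
width: 0.0401
gripper_force: 0.0
rot [-0.04 -0.03  0.  ] shift after rot mm [  0.4  -0.3 104.8] now [ 0.5789 -0.3044  0.1538] clock 48.1 q [-0.59  0.44  1.44  0.    1.26 -0.45] F [-0.4 -0.2 -0.5] w 0.0401
120 -0.0012 0.0022
135 -0.0064 0.0083
150 -0.0083 0.0064
165 -0.0096 0.004
180 -0.0104 0.0014
195 -0.0104 -0.0014
210 -0.0096 -0.004
225 -0.0083 -0.0064
240 -0.0064 -0.0083
255 -0.004 -0.0096
270 -0.0014 -0.0104
285 0.0014 -0.0104
300 0.004 -0.0096
315 0.0064 -0.0083
330 0.0083 -0.0064
345 0.0096 -0.004
360 0.0104 -0.0014
375 0.0104 0.0014
390 0.0096 0.004
405 0.0083 0.0064
420 0.0064 0.0083
435 0.004 0.0096
450 0.0014 0.0104
465 -0.0014 0.0104
480 -0.004 0.0096
```

View pics/m6.png

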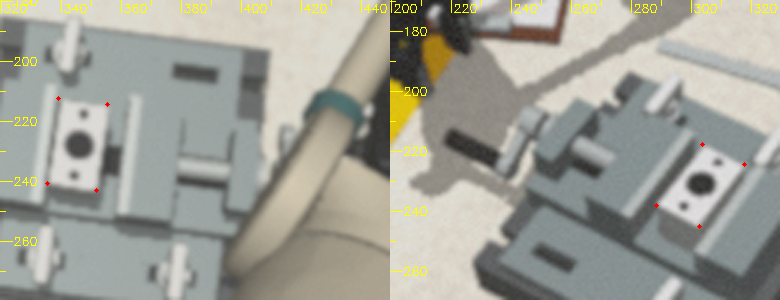

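The block is now on its mark (corners near the red dots; bore at (346,227) in the top view). Handle unchanged at (227,219). Grasping the handle.

```bash

python3 -m pendant '[{"dx":0.0004,"dy":-0.0003,"dz":0.025,"rx":0,"ry":0,"rz":0,"hand":0.04},{"dx":0,"dy":0,"dz":0.025,"rx":0,"ry":0,"rz":0,"hand":0.04},{"dx":0,"dy":0,"dz":0.02,"rx":0,"ry":0,"rz":0,"hand":0.04},{"dx":0,"dy":0,"dz":0.02,"rx":0,"ry":0,"rz":0,"hand":0.04},{"dx":0,"dy":0,"dz":0.0148,"rx":0,"ry":0,"rz":0,"hand":0.04},{"dx":0,"dy":0,"dz":0,"rx":0,"ry":0,"rz":0,"hand":0.04},{"dx":0,"dy":0,"dz":0,"rx":0,"ry":0,"rz":0,"hand":0.04},{"dx":0,"dy":0,"dz":0,"rx":0,"ry":0,"rz":0,"hand":0.04}]'
python3 - <<'E'
from h import *
to([*vw(.0357,-.166),.049],-8.02)
E
python3 -m pendant '[{"dx":0,"dy":0,"dz":0,"rx":0,"ry":0,"rz":0,"hand":0.005},{"dx":0,"dy":0,"dz":0,"rx":0,"ry":0,"rz":0,"hand":0.005},{"dx":0,"dy":0,"dz":0,"rx":0,"ry":0,"rz":0,"hand":0.005},{"dx":0,"dy":0,"dz":0,"rx":0,"ry":0,"rz":0,"hand":0.005},{"dx":0,"dy":0,"dz":0,"rx":0,"ry":0,"rz":0,"hand":0.005}]' 50
python3 - <<'E'
from h import *
to([*vw(.0357,-.166),.049],-8.02)
E
```

```text
clock: 48.87
position: [0.5798, -0.3048, 0.051]
ee_rot: [0.001, 0.755, 0.656, 0.0]
contact_force: [0.1, 1.1, 0.2]
width: 0.04
gripper_force: 0.0
rot [0.16 0.07 0.01] shift after rot mm [ 0.5 -1.2  2. ] now [ 0.5798 -0.3048  0.051 ] clock 48.8667 q [-0.59  0.53  1.57  0.    1.04 -0.45] F [0.1 1.1 0.2] w 0.04
clock: 49.28
position: [0.578, -0.3045, 0.0505]
ee_rot: [0.0, 0.755, 0.656, -0.0]
contact_force: [-4.0, -0.4, 7.2]
width: 0.0144
gripper_force: 48.8
rot [-0.03  0.04 -0.01] shift after rot mm [0.6 0.6 1.5] now [ 0.578  -0.3045  0.0505] clock 49.2833 q [-0.59  0.53  1.57 -0.    1.04 -0.45] F [-4.  -0.4  7.2] w 0.0144
```

```bash

python3 -m pendant '[{"dx":0,"dy":-0.0012,"dz":0.0022,"rx":0,"ry":0,"rz":0,"hand":0.005},{"dx":0,"dy":-0.0064,"dz":0.0083,"rx":0,"ry":0,"rz":0,"hand":0.005},{"dx":0,"dy":-0.0083,"dz":0.0064,"rx":0,"ry":0,"rz":0,"hand":0.005},{"dx":0,"dy":-0.0096,"dz":0.004,"rx":0,"ry":0,"rz":0,"hand":0.005},{"dx":0,"dy":0,"dz":0,"rx":0,"ry":0,"rz":0,"hand":0.005},{"dx":0,"dy":0,"dz":0,"rx":0,"ry":0,"rz":0,"hand":0.005}]' 60
python3 - <<'E'
from h import *
t=np.radians(165); to([*vw(.04*np.sin(t),-.166),.082+.04*np.cos(t)-.0137],-8.02)
E
```

```text
clock: 49.78
position: [0.5544, -0.3012, 0.0311]
ee_rot: [0.002, 0.755, 0.656, 0.001]
contact_force: [-2.8, 1.8, 10.7]
width: 0.014
gripper_force: 60.7
rot [ 0.22  0.06 -0.05] shift after rot mm [ 0.5 -0.9  1.5] now [ 0.5544 -0.3012  0.0311] clock 49.7833 q [-0.61  0.52  1.65  0.    0.97 -0.47] F [-2.8  1.8 10.7] w 0.014
```

Tracks the circle. Continue.

```bash

python3 -m pendant '[{"dx":0,"dy":-0.0104,"dz":0.0014,"rx":0,"ry":0,"rz":0,"hand":0.005},{"dx":0,"dy":-0.0104,"dz":-0.0014,"rx":0,"ry":0,"rz":0,"hand":0.005},{"dx":0,"dy":-0.0096,"dz":-0.004,"rx":0,"ry":0,"rz":0,"hand":0.005},{"dx":0,"dy":-0.0083,"dz":-0.0064,"rx":0,"ry":0,"rz":0,"hand":0.005},{"dx":0,"dy":-0.0064,"dz":-0.0083,"rx":0,"ry":0,"rz":0,"hand":0.005},{"dx":0,"dy":-0.004,"dz":-0.0096,"rx":0,"ry":0,"rz":0,"hand":0.005},{"dx":0,"dy":-0.0014,"dz":-0.0104,"rx":0,"ry":0,"rz":0,"hand":0.005},{"dx":0,"dy":0,"dz":0,"rx":0,"ry":0,"rz":0,"hand":0.005},{"dx":0,"dy":0,"dz":0,"rx":0,"ry":0,"rz":0,"hand":0.005}]'
python3 - <<'E'
from h import *
t=np.radians(270); to([*vw(.04*np.sin(t),-.166),.082+.04*np.cos(t)-.0137],-8.02)
E
python3 -m pendant '[{"dx":0,"dy":0.0014,"dz":-0.0104,"rx":0,"ry":0,"rz":0,"hand":0.005},{"dx":0,"dy":0.004,"dz":-0.0096,"rx":0,"ry":0,"rz":0,"hand":0.005},{"dx":0,"dy":0.0064,"dz":-0.0083,"rx":0,"ry":0,"rz":0,"hand":0.005},{"dx":0,"dy":0.0083,"dz":-0.0064,"rx":0,"ry":0,"rz":0,"hand":0.005},{"dx":0,"dy":0.0096,"dz":-0.004,"rx":0,"ry":0,"rz":0,"hand":0.005},{"dx":0,"dy":0.0104,"dz":-0.0014,"rx":0,"ry":0,"rz":0,"hand":0.005},{"dx":0,"dy":0.0104,"dz":0.0014,"rx":0,"ry":0,"rz":0,"hand":0.005},{"dx":0,"dy":0.0096,"dz":0.004,"rx":0,"ry":0,"rz":0,"hand":0.005},{"dx":0,"dy":0.0083,"dz":0.0064,"rx":0,"ry":0,"rz":0,"hand":0.005},{"dx":0,"dy":0,"dz":0,"rx":0,"ry":0,"rz":0,"hand":0.005},{"dx":0,"dy":0,"dz":0,"rx":0,"ry":0,"rz":0,"hand":0.005}]'
python3 - <<'E'
from h import *
t=np.radians(405); to([*vw(.04*np.sin(t),-.166),.082+.04*np.cos(t)-.0137],-8.02)
E
```

```text
clock: 50.53
position: [0.5035, -0.2941, 0.0686]
ee_rot: [0.001, 0.755, 0.656, -0.0]
contact_force: [-1.5, -0.2, 4.7]
width: 0.0141
gripper_force: 60.1
rot [ 0.05  0.05 -0.01] shift after rot mm [0.6 0.2 0.3] now [ 0.5035 -0.2941  0.0686] clock 50.5333 q [-0.65  0.42  1.72 -0.    1.   -0.51] F [-1.5 -0.2  4.7] w 0.0141
clock: 51.45
position: [0.5724, -0.3038, 0.0967]
ee_rot: [0.001, 0.755, 0.656, 0.001]
contact_force: [2.1, -1.1, 2.2]
width: 0.0136
gripper_force: 60.2
rot [ 0.16  0.06 -0.01] shift after rot mm [ 0.6 -1.2  0.1] now [ 0.5724 -0.3038  0.0967] clock 51.45 q [-0.6   0.48  1.54  0.    1.12 -0.46] F [ 2.1 -1.1  2.2] w 0.0136
```

```bash

python3 -m pendant '[{"dx":0,"dy":0.0064,"dz":0.0083,"rx":0,"ry":0,"rz":0,"hand":0.005},{"dx":0,"dy":0.004,"dz":0.0096,"rx":0,"ry":0,"rz":0,"hand":0.005},{"dx":0,"dy":0.0014,"dz":0.0104,"rx":0,"ry":0,"rz":0,"hand":0.005},{"dx":0,"dy":-0.0014,"dz":0.0104,"rx":0,"ry":0,"rz":0,"hand":0.005},{"dx":0,"dy":-0.004,"dz":0.0096,"rx":0,"ry":0,"rz":0,"hand":0.005},{"dx":0,"dy":-0.0064,"dz":0.0083,"rx":0,"ry":0,"rz":0,"hand":0.005},{"dx":0,"dy":-0.0083,"dz":0.0064,"rx":0,"ry":0,"rz":0,"hand":0.005},{"dx":0,"dy":-0.0096,"dz":0.004,"rx":0,"ry":0,"rz":0,"hand":0.005},{"dx":0,"dy":-0.0104,"dz":0.0014,"rx":0,"ry":0,"rz":0,"hand":0.005},{"dx":0,"dy":0,"dz":0,"rx":0,"ry":0,"rz":0,"hand":0.005},{"dx":0,"dy":0,"dz":0,"rx":0,"ry":0,"rz":0,"hand":0.005}]'
python3 - <<'E'
from h import *
t=np.radians(540); to([*vw(.04*np.sin(t),-.166),.082+.04*np.cos(t)-.0137],-8.02)
E
python3 -m pendant '[{"dx":0,"dy":-0.0104,"dz":-0.0014,"rx":0,"ry":0,"rz":0,"hand":0.005},{"dx":0,"dy":-0.0096,"dz":-0.004,"rx":0,"ry":0,"rz":0,"hand":0.005},{"dx":0,"dy":-0.0083,"dz":-0.0064,"rx":0,"ry":0,"rz":0,"hand":0.005},{"dx":0,"dy":-0.0064,"dz":-0.0083,"rx":0,"ry":0,"rz":0,"hand":0.005},{"dx":0,"dy":-0.004,"dz":-0.0096,"rx":0,"ry":0,"rz":0,"hand":0.005},{"dx":0,"dy":-0.0014,"dz":-0.0104,"rx":0,"ry":0,"rz":0,"hand":0.005},{"dx":0,"dy":0.0014,"dz":-0.0104,"rx":0,"ry":0,"rz":0,"hand":0.005},{"dx":0,"dy":0.004,"dz":-0.0096,"rx":0,"ry":0,"rz":0,"hand":0.005},{"dx":0,"dy":0.0064,"dz":-0.0083,"rx":0,"ry":0,"rz":0,"hand":0.005},{"dx":0,"dy":0.0083,"dz":-0.0064,"rx":0,"ry":0,"rz":0,"hand":0.005},{"dx":0,"dy":0,"dz":0,"rx":0,"ry":0,"rz":0,"hand":0.005},{"dx":0,"dy":0,"dz":0,"rx":0,"ry":0,"rz":0,"hand":0.005}]'
python3 - <<'E'
from h import *
t=np.radians(690); to([*vw(.04*np.sin(t),-.166),.082+.04*np.cos(t)-.0137],-8.02)
E
```

```text
clock: 52.37
position: [0.545, -0.2999, 0.0296]
ee_rot: [0.002, 0.755, 0.656, 0.001]
contact_force: [1.1, 0.2, 9.9]
width: 0.0137
gripper_force: 60.9
rot [ 0.32  0.06 -0.06] shift after rot mm [ 0.5 -1.7  1.3] now [ 0.545  -0.2999  0.0296] clock 52.3667 q [-0.62  0.51  1.68  0.    0.95 -0.48] F [1.1 0.2 9.9] w 0.0137
clock: 53.37
position: [0.521, -0.2965, 0.1029]
ee_rot: [-0.002, 0.755, 0.656, -0.002]
contact_force: [-5.9, -2.4, 3.5]
width: 0.0136
gripper_force: 60.4
rot [-0.3   0.04  0.05] shift after rot mm [ 0.6  2.5 -0. ] now [ 0.521  -0.2965  0.1029] clock 53.3667 q [-0.63  0.41  1.64 -0.    1.1  -0.49] F [-5.9 -2.4  3.5] w 0.0136
```

```bash

python3 -m pendant '[{"dx":0,"dy":0.0096,"dz":-0.004,"rx":0,"ry":0,"rz":0,"hand":0.005},{"dx":0,"dy":0.0104,"dz":-0.0014,"rx":0,"ry":0,"rz":0,"hand":0.005},{"dx":0,"dy":0.0104,"dz":0.0014,"rx":0,"ry":0,"rz":0,"hand":0.005},{"dx":0,"dy":0.0096,"dz":0.004,"rx":0,"ry":0,"rz":0,"hand":0.005},{"dx":0,"dy":0.0083,"dz":0.0064,"rx":0,"ry":0,"rz":0,"hand":0.005},{"dx":0,"dy":0.0064,"dz":0.0083,"rx":0,"ry":0,"rz":0,"hand":0.005},{"dx":0,"dy":0.004,"dz":0.0096,"rx":0,"ry":0,"rz":0,"hand":0.005},{"dx":0,"dy":0.0014,"dz":0.0104,"rx":0,"ry":0,"rz":0,"hand":0.005},{"dx":0,"dy":-0.0014,"dz":0.0104,"rx":0,"ry":0,"rz":0,"hand":0.005},{"dx":0,"dy":-0.004,"dz":0.0096,"rx":0,"ry":0,"rz":0,"hand":0.005},{"dx":0,"dy":0,"dz":0,"rx":0,"ry":0,"rz":0,"hand":0.005},{"dx":0,"dy":0,"dz":0,"rx":0,"ry":0,"rz":0,"hand":0.005}]'
python3 - <<'E'
from h import *
t=np.radians(840); to([*vw(.04*np.sin(t),-.166),.082+.04*np.cos(t)-.0137],-8.02)
E
python3 -m pendant '[{"dx":0,"dy":-0.0064,"dz":0.0083,"rx":0,"ry":0,"rz":0,"hand":0.005},{"dx":0,"dy":-0.0083,"dz":0.0064,"rx":0,"ry":0,"rz":0,"hand":0.005},{"dx":0,"dy":-0.0096,"dz":0.004,"rx":0,"ry":0,"rz":0,"hand":0.005},{"dx":0,"dy":-0.0104,"dz":0.0014,"rx":0,"ry":0,"rz":0,"hand":0.005},{"dx":0,"dy":-0.0104,"dz":-0.0014,"rx":0,"ry":0,"rz":0,"hand":0.005},{"dx":0,"dy":-0.0096,"dz":-0.004,"rx":0,"ry":0,"rz":0,"hand":0.005},{"dx":0,"dy":-0.0083,"dz":-0.0064,"rx":0,"ry":0,"rz":0,"hand":0.005},{"dx":0,"dy":-0.0064,"dz":-0.0083,"rx":0,"ry":0,"rz":0,"hand":0.005},{"dx":0,"dy":0,"dz":0,"rx":0,"ry":0,"rz":0,"hand":0.005},{"dx":0,"dy":0,"dz":0,"rx":0,"ry":0,"rz":0,"hand":0.005}]'
python3 - <<'E'
from h import *
t=np.radians(960); to([*vw(.04*np.sin(t),-.166),.082+.04*np.cos(t)-.0137],-8.02)
th=np.radians(np.arange(960,1051,5)); 
for a,b in zip(th,th[1:]): print(round(np.degrees(b)),round(.04*(np.sin(b)-np.sin(a)),4),round(-.04*(np.cos(b)-np.cos(a)),4))
E
```

```text
clock: 54.37
position: [0.5762, -0.3042, 0.0476]
ee_rot: [-0.001, 0.755, 0.656, -0.001]
contact_force: [-4.2, -3.7, 0.7]
width: 0.0135
gripper_force: 60.3
rot [-0.16  0.01  0.01] shift after rot mm [ 0.5  1.4 -0.7] now [ 0.5762 -0.3042  0.0476] clock 54.3667 q [-0.59  0.53  1.58 -0.    1.03 -0.45] F [-4.2 -3.7  0.7] w 0.0135
clock: 55.2
position: [0.5096, -0.2949, 0.0482]
ee_rot: [0.001, 0.755, 0.656, 0.0]
contact_force: [-0.6, -2.5, 5.2]
width: 0.0139
gripper_force: 60.6
rot [ 0.12  0.04 -0.03] shift after rot mm [ 0.5 -0.6 -0.1] now [ 0.5096 -0.2949  0.0482] clock 55.2 q [-0.64  0.45  1.73  0.    0.96 -0.5 ] F [-0.6 -2.5  5.2] w 0.0139
965 -0.0016 -0.0031
970 -0.0013 -0.0032
975 -0.001 -0.0033
980 -0.0008 -0.0034
985 -0.0005 -0.0035
990 -0.0002 -0.0035
995 0.0002 -0.0035
1000 0.0005 -0.0035
1005 0.0008 -0.0034
1010 0.001 -0.0033
1015 0.0013 -0.0032
1020 0.0016 -0.0031
1025 0.0019 -0.0029
1030 0.0021 -0.0028
1035 0.0024 -0.0026
1040 0.0026 -0.0024
1045 0.0028 -0.0021
1050 0.0029 -0.0019
```

```bash

python3 -m pendant '[{"dx":0,"dy":-0.0016,"dz":-0.0031,"rx":0,"ry":0,"rz":0,"hand":0.005},{"dx":0,"dy":-0.0013,"dz":-0.0032,"rx":0,"ry":0,"rz":0,"hand":0.005},{"dx":0,"dy":-0.001,"dz":-0.0033,"rx":0,"ry":0,"rz":0,"hand":0.005},{"dx":0,"dy":-0.0008,"dz":-0.0034,"rx":0,"ry":0,"rz":0,"hand":0.005},{"dx":0,"dy":0,"dz":0,"rx":0,"ry":0,"rz":0,"hand":0.005},{"dx":0,"dy":0,"dz":0,"rx":0,"ry":0,"rz":0,"hand":0.005}]' 110
python3 -m pendant '[{"dx":0,"dy":-0.0005,"dz":-0.0035,"rx":0,"ry":0,"rz":0,"hand":0.005},{"dx":0,"dy":0,"dz":0,"rx":0,"ry":0,"rz":0,"hand":0.005},{"dx":0,"dy":0,"dz":0,"rx":0,"ry":0,"rz":0,"hand":0.005}]'
python3 -m pendant '[{"dx":0,"dy":-0.0002,"dz":-0.0035,"rx":0,"ry":0,"rz":0,"hand":0.005},{"dx":0,"dy":0,"dz":0,"rx":0,"ry":0,"rz":0,"hand":0.005},{"dx":0,"dy":0,"dz":0,"rx":0,"ry":0,"rz":0,"hand":0.005}]'
python3 -m pendant '[{"dx":0,"dy":0.0002,"dz":-0.0035,"rx":0,"ry":0,"rz":0,"hand":0.005},{"dx":0,"dy":0,"dz":0,"rx":0,"ry":0,"rz":0,"hand":0.005},{"dx":0,"dy":0,"dz":0,"rx":0,"ry":0,"rz":0,"hand":0.005}]'
```

```text
clock: 55.7
position: [0.5046, -0.2942, 0.0601]
ee_rot: [0.0, 0.755, 0.656, 0.0]
contact_force: [1.9, -3.7, -2.4]
width: 0.0123
gripper_force: 108.0
clock: 55.95
position: [0.5039, -0.294, 0.0635]
ee_rot: [0.0, 0.755, 0.656, 0.0]
contact_force: [2.9, -3.7, -3.1]
width: 0.0118
gripper_force: 108.0
clock: 56.2
position: [0.5034, -0.2939, 0.067]
ee_rot: [0.0, 0.755, 0.656, -0.0]
contact_force: [1.8, -4.4, -2.2]
width: 0.0123
gripper_force: 108.1
clock: 56.45
position: [0.5033, -0.294, 0.0704]
ee_rot: [-0.0, 0.755, 0.656, -0.0]
contact_force: [1.3, -4.7, -3.4]
width: 0.0124
gripper_force: 108.1
```

```bash

python3 -m pendant '[{"dx":0,"dy":0.0005,"dz":-0.0035,"rx":0,"ry":0,"rz":0,"hand":0.005},{"dx":0,"dy":0,"dz":0,"rx":0,"ry":0,"rz":0,"hand":0.005},{"dx":0,"dy":0,"dz":0,"rx":0,"ry":0,"rz":0,"hand":0.005}]'
python3 -m pendant '[{"dx":0,"dy":0.0008,"dz":-0.0034,"rx":0,"ry":0,"rz":0,"hand":0.005},{"dx":0,"dy":0,"dz":0,"rx":0,"ry":0,"rz":0,"hand":0.005},{"dx":0,"dy":0,"dz":0,"rx":0,"ry":0,"rz":0,"hand":0.005}]'
python3 -m pendant '[{"dx":0,"dy":0.001,"dz":-0.0033,"rx":0,"ry":0,"rz":0,"hand":0.005},{"dx":0,"dy":0,"dz":0,"rx":0,"ry":0,"rz":0,"hand":0.005},{"dx":0,"dy":0,"dz":0,"rx":0,"ry":0,"rz":0,"hand":0.005}]'
```

```text
clock: 56.7
position: [0.5035, -0.2939, 0.0736]
ee_rot: [-0.0, 0.755, 0.656, -0.0]
contact_force: [0.9, -4.2, -5.3]
width: 0.0123
gripper_force: 108.1
clock: 56.95
position: [0.5038, -0.294, 0.0766]
ee_rot: [-0.001, 0.755, 0.656, -0.001]
contact_force: [1.0, -5.4, -7.2]
width: 0.0123
gripper_force: 108.0
clock: 57.2
position: [0.5044, -0.294, 0.0795]
ee_rot: [-0.001, 0.755, 0.656, -0.001]
contact_force: [-0.3, -5.9, -9.0]
width: 0.0123
gripper_force: 108.0
```

```bash

python3 -m pendant '[{"dx":0,"dy":0.0013,"dz":-0.0032,"rx":0,"ry":0,"rz":0,"hand":0.005},{"dx":0,"dy":0,"dz":0,"rx":0,"ry":0,"rz":0,"hand":0.005},{"dx":0,"dy":0,"dz":0,"rx":0,"ry":0,"rz":0,"hand":0.005}]'
python3 -m pendant '[{"dx":0,"dy":0.0016,"dz":-0.0031,"rx":0,"ry":0,"rz":0,"hand":0.005},{"dx":0,"dy":0,"dz":0,"rx":0,"ry":0,"rz":0,"hand":0.005},{"dx":0,"dy":0,"dz":0,"rx":0,"ry":0,"rz":0,"hand":0.005}]'
python3 -m pendant '[{"dx":0,"dy":0.0019,"dz":-0.0029,"rx":0,"ry":0,"rz":0,"hand":0.005},{"dx":0,"dy":0,"dz":0,"rx":0,"ry":0,"rz":0,"hand":0.005},{"dx":0,"dy":0,"dz":0,"rx":0,"ry":0,"rz":0,"hand":0.005}]'
python3 -m pendant '[{"dx":0,"dy":0.0021,"dz":-0.0028,"rx":0,"ry":0,"rz":0,"hand":0.005},{"dx":0,"dy":0,"dz":0,"rx":0,"ry":0,"rz":0,"hand":0.005},{"dx":0,"dy":0,"dz":0,"rx":0,"ry":0,"rz":0,"hand":0.005}]'
```

```text
clock: 57.45
position: [0.5051, -0.2941, 0.0822]
ee_rot: [-0.002, 0.755, 0.656, -0.001]
contact_force: [-1.0, -5.8, -9.9]
width: 0.0126
gripper_force: 108.0
clock: 57.7
position: [0.506, -0.2942, 0.0848]
ee_rot: [-0.003, 0.755, 0.656, -0.002]
contact_force: [-1.0, -6.8, -10.6]
width: 0.0123
gripper_force: 108.0
clock: 57.95
position: [0.5069, -0.2944, 0.0871]
ee_rot: [-0.003, 0.755, 0.656, -0.003]
contact_force: [-2.4, -6.6, -13.4]
width: 0.0123
gripper_force: 108.0
clock: 58.2
position: [0.508, -0.2945, 0.0894]
ee_rot: [-0.004, 0.755, 0.656, -0.003]
contact_force: [-4.4, -6.9, -14.1]
width: 0.0123
gripper_force: 108.0
```

```bash

python3 -m pendant '[{"dx":0,"dy":0.0024,"dz":-0.0026,"rx":0,"ry":0,"rz":0,"hand":0.005},{"dx":0,"dy":0.0026,"dz":-0.0024,"rx":0,"ry":0,"rz":0,"hand":0.005},{"dx":0,"dy":0,"dz":0,"rx":0,"ry":0,"rz":0,"hand":0.005},{"dx":0,"dy":0,"dz":0,"rx":0,"ry":0,"rz":0,"hand":0.005}]'
python3 -m pendant '[{"dx":0,"dy":0.0028,"dz":-0.0021,"rx":0,"ry":0,"rz":0,"hand":0.005},{"dx":0,"dy":0.0029,"dz":-0.0019,"rx":0,"ry":0,"rz":0,"hand":0.005},{"dx":0,"dy":0,"dz":0,"rx":0,"ry":0,"rz":0,"hand":0.005},{"dx":0,"dy":0,"dz":0,"rx":0,"ry":0,"rz":0,"hand":0.005}]'
python3 - <<'E'
from h import *
to([*vw(0,-.166),.082-.0137],-8.02)
snap('top','t7');snap('scene','s7')
def e(f,x0,y0,w,h,s):
    crop(f,x0,y0,x0+w,y0+h,s,'tmp'); im=cv2.imread('pics/tmp.png')
    for p in proj(f,[[*vw(sx*.032,.037+sy*.018),.113] for sx,sy in((-1,-1),(-1,1),(1,1),(1,-1))]): cv2.circle(im,(int((p[0]-x0+.5)*s),int((p[1]-y0+.5)*s)),2,(0,0,255),-1)
    return im
cv2.imwrite('pics/m7.png',np.hstack([e('t7',310,180,100,100,4),e('s7',230,180,100,100,4)]))
E
```

```text
clock: 58.53
position: [0.5105, -0.2948, 0.0934]
ee_rot: [-0.007, 0.754, 0.657, -0.005]
contact_force: [-7.4, -7.3, -16.6]
width: 0.0128
gripper_force: 107.9
clock: 58.87
position: [0.513, -0.2951, 0.0966]
ee_rot: [-0.009, 0.754, 0.657, -0.007]
contact_force: [-11.7, -8.4, -14.2]
width: 0.0126
gripper_force: 107.9
rot [-1.34 -0.11  0.13] shift after rot mm [ 0.3 30.6 28.3] now [ 0.513  -0.2951  0.0966] clock 58.8667 q [-0.63  0.41  1.65 -0.01  1.1  -0.49] F [-11.7  -8.4 -14.2] w 0.0126
```

View pics/m7.png

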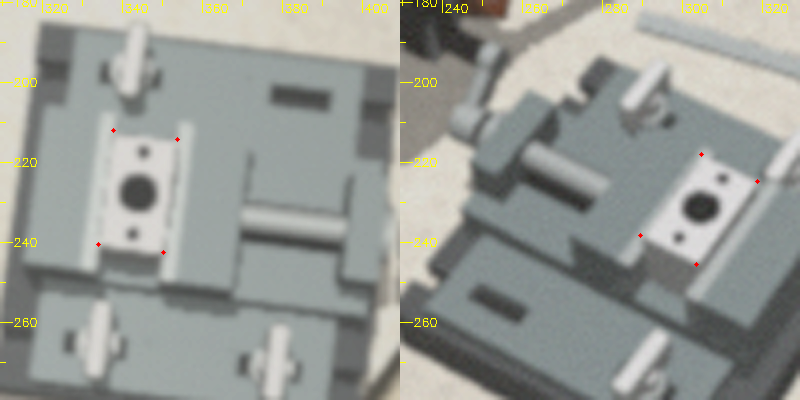

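The block sits square between the jaws, bore at (344,227) top, jaw touching. All bolt wings are across their slots. Tighten a little more.

```bash

python3 -m pendant '[{"dx":0,"dy":0.0031,"dz":-0.0016,"rx":0,"ry":0,"rz":0,"hand":0.005},{"dx":0,"dy":0.0032,"dz":-0.0013,"rx":0,"ry":0,"rz":0,"hand":0.005},{"dx":0,"dy":0,"dz":0,"rx":0,"ry":0,"rz":0,"hand":0.005},{"dx":0,"dy":0,"dz":0,"rx":0,"ry":0,"rz":0,"hand":0.005}]'
python3 -m pendant '[{"dx":0,"dy":0.0033,"dz":-0.001,"rx":0,"ry":0,"rz":0,"hand":0.005},{"dx":0,"dy":0.0034,"dz":-0.0008,"rx":0,"ry":0,"rz":0,"hand":0.005},{"dx":0,"dy":0,"dz":0,"rx":0,"ry":0,"rz":0,"hand":0.005},{"dx":0,"dy":0,"dz":0,"rx":0,"ry":0,"rz":0,"hand":0.005}]'
python3 -m pendant '[{"dx":0,"dy":0.0034,"dz":-0.0005,"rx":0,"ry":0,"rz":0,"hand":0.005},{"dx":0,"dy":0.0035,"dz":-0.0002,"rx":0,"ry":0,"rz":0,"hand":0.005},{"dx":0,"dy":0,"dz":0,"rx":0,"ry":0,"rz":0,"hand":0.005},{"dx":0,"dy":0,"dz":0,"rx":0,"ry":0,"rz":0,"hand":0.005}]'
python3 - <<'E'
from h import *
to([*vw(0,-.166),.082-.0137],-8.02)
E
```

```text
clock: 59.3
position: [0.5155, -0.2955, 0.0991]
ee_rot: [-0.013, 0.754, 0.657, -0.009]
contact_force: [-20.3, -9.0, -12.5]
width: 0.0122
gripper_force: 108.3
clock: 59.63
position: [0.5181, -0.296, 0.1011]
ee_rot: [-0.016, 0.753, 0.657, -0.012]
contact_force: [-28.7, -7.8, -5.3]
width: 0.0122
gripper_force: 109.2
clock: 59.97
position: [0.5211, -0.2965, 0.1029]
ee_rot: [-0.019, 0.753, 0.658, -0.015]
contact_force: [-37.0, -7.1, 5.1]
width: 0.0121
gripper_force: 110.6
rot [-2.7  -0.12  0.27] shift after rot mm [ 0.6 22.3 34.6] now [ 0.5211 -0.2965  0.1029] clock 59.9667 q [-0.62  0.43  1.6  -0.02  1.15 -0.48] F [-37.   -7.1   5.1] w 0.0121
```

```bash

python3 -m pendant '[{"dx":0,"dy":-0.005,"dz":0.001,"rx":0,"ry":0,"rz":0,"hand":0.005},{"dx":0,"dy":-0.005,"dz":0.001,"rx":0,"ry":0,"rz":0,"hand":0.005},{"dx":0,"dy":0,"dz":0,"rx":0,"ry":0,"rz":0,"hand":0.005},{"dx":0,"dy":0,"dz":0,"rx":0,"ry":0,"rz":0,"hand":0.005}]'
python3 - <<'E'
from h import *
to([*vw(0,-.166),.082-.0137],-8.02)
E
```

```text
clock: 60.3
position: [0.5193, -0.2962, 0.1019]
ee_rot: [-0.011, 0.754, 0.657, -0.009]
contact_force: [-22.4, -7.4, -0.6]
width: 0.0124
gripper_force: 109.7
rot [-1.67 -0.08  0.15] shift after rot mm [ 0.5 24.3 33.6] now [ 0.5193 -0.2962  0.1019] clock 60.3 q [-0.63  0.42  1.62 -0.01  1.12 -0.48] F [-22.4  -7.4  -0.6] w 0.0124
```

```bash

python3 -m pendant '[{"dx":0,"dy":-0.005,"dz":0.0005,"rx":0,"ry":0,"rz":0,"hand":0.005},{"dx":0,"dy":-0.004,"dz":0,"rx":0,"ry":0,"rz":0,"hand":0.005},{"dx":0,"dy":0,"dz":0,"rx":0,"ry":0,"rz":0,"hand":0.005},{"dx":0,"dy":0,"dz":0,"rx":0,"ry":0,"rz":0,"hand":0.005}]' 60
python3 - <<'E'
from h import *
to([*vw(0,-.166),.082-.0137],-8.02)
E
```

```text
clock: 60.63
position: [0.5168, -0.2956, 0.1005]
ee_rot: [-0.007, 0.754, 0.656, -0.005]
contact_force: [-7.7, -6.7, -13.0]
width: 0.0126
gripper_force: 108.1
rot [-0.93 -0.09  0.06] shift after rot mm [ 0.3 26.7 32.2] now [ 0.5168 -0.2956  0.1005] clock 60.6333 q [-0.63  0.41  1.64 -0.01  1.1  -0.49] F [ -7.7  -6.7 -13. ] w 0.0126
```

```bash

python3 -m pendant '[{"dx":0,"dy":0,"dz":0,"rx":0,"ry":0,"rz":0,"hand":0.035},{"dx":0,"dy":0,"dz":0,"rx":0,"ry":0,"rz":0,"hand":0.035},{"dx":0,"dy":0,"dz":0,"rx":0,"ry":0,"rz":0,"hand":0.035},{"dx":0,"dy":0,"dz":0,"rx":0,"ry":0,"rz":0,"hand":0.035}]'
python3 -m pendant '[{"dx":0,"dy":0,"dz":-0.02,"rx":0,"ry":0,"rz":0,"hand":0.035},{"dx":0,"dy":0,"dz":-0.03,"rx":0,"ry":0,"rz":0,"hand":0.035},{"dx":0,"dy":0,"dz":-0.03,"rx":0,"ry":0,"rz":0,"hand":0.035},{"dx":0,"dy":-0.03,"dz":-0.02,"rx":0,"ry":0,"rz":0,"hand":0.035},{"dx":0,"dy":-0.04,"dz":0,"rx":0,"ry":0,"rz":0,"hand":0.035},{"dx":0,"dy":-0.04,"dz":0,"rx":0,"ry":0,"rz":0,"hand":0.035},{"dx":0,"dy":-0.04,"dz":0,"rx":0,"ry":0,"rz":0,"hand":0.035},{"dx":0,"dy":0,"dz":0,"rx":0,"ry":0,"rz":0,"hand":0.035},{"dx":0,"dy":0,"dz":0,"rx":0,"ry":0,"rz":0,"hand":0.035}]'
python3 - <<'E'
from h import *
snap('top','t8');snap('scene','s8')
def e(f,x0,y0,w,h,s):
    crop(f,x0,y0,x0+w,y0+h,s,'tmp'); return cv2.imread('pics/tmp.png')
cv2.imwrite('pics/m8.png',np.hstack([e('t8',320,180,130,100,3),e('s8',200,170,130,100,3)]))
for deg in (1000,1020,1040,1060):
    t=np.radians(deg); P=[*vw(.04*np.sin(t),-.157),.082+.04*np.cos(t)]; print(deg,proj('t8',P).round(1),proj('s8',P).round(1))
E
```

```text
clock: 60.97
position: [0.5236, -0.2953, 0.1045]
ee_rot: [-0.001, 0.755, 0.656, 0.001]
contact_force: [-0.5, 0.2, 0.4]
width: 0.0354
gripper_force: 0.0
clock: 61.72
position: [0.3742, -0.2742, 0.2054]
ee_rot: [-0.0, 0.755, 0.655, 0.001]
contact_force: [1.0, -0.3, -0.2]
width: 0.0353
gripper_force: 0.0
1000 [[428.5 258.1]] [[244.3 191.5]]
1020 [[430.  255.2]] [[242.4 189.3]]
1040 [[431.4 250.4]] [[239.6 188.9]]
1060 [[432.6 244.5]] [[236.1 190.4]]
```

View pics/m8.png

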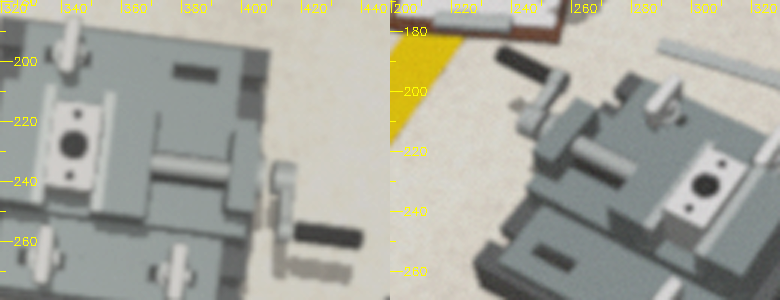

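The handle settled at (429,258) top and (243,191) scene, about 17.55 rad, which is past the 17.3 bite. The block is square in the jaws. I'll check that nothing creeps.

```bash

python3 -m pendant '[{"dx":0,"dy":0,"dz":0,"rx":0,"ry":0,"rz":0,"hand":0.035},{"dx":0,"dy":0,"dz":0,"rx":0,"ry":0,"rz":0,"hand":0.035},{"dx":0,"dy":0,"dz":0,"rx":0,"ry":0,"rz":0,"hand":0.035},{"dx":0,"dy":0,"dz":0,"rx":0,"ry":0,"rz":0,"hand":0.035},{"dx":0,"dy":0,"dz":0,"rx":0,"ry":0,"rz":0,"hand":0.035},{"dx":0,"dy":0,"dz":0,"rx":0,"ry":0,"rz":0,"hand":0.035},{"dx":0,"dy":0,"dz":0,"rx":0,"ry":0,"rz":0,"hand":0.035},{"dx":0,"dy":0,"dz":0,"rx":0,"ry":0,"rz":0,"hand":0.035},{"dx":0,"dy":0,"dz":0,"rx":0,"ry":0,"rz":0,"hand":0.035},{"dx":0,"dy":0,"dz":0,"rx":0,"ry":0,"rz":0,"hand":0.035},{"dx":0,"dy":0,"dz":0,"rx":0,"ry":0,"rz":0,"hand":0.035},{"dx":0,"dy":0,"dz":0,"rx":0,"ry":0,"rz":0,"hand":0.035}]'
python3 - <<'E'
from h import *
snap('top','t9');snap('scene','s9')
def dark(f,x0,y0,x1,y1,th=70):
    g=cv2.imread(f'pics/{f}.png',0)[y0:y1,x0:x1].astype(float); w=np.clip(th-g,0,None); Y,X=np.mgrid[y0:y1,x0:x1]; return (w*X).sum()/w.sum(),(w*Y).sum()/w.sum()
for a in '89': print('handle',dark('t'+a,417,250,445,264),dark('s'+a,233,182,256,198),'bore',dark('t'+a,338,222,348,234))
def sh(a,b,x0,y0,x1,y1):
    A,B=[cv2.imread(f'pics/{f}.png',0)[y0:y1,x0:x1].astype(np.float32) for f in(a,b)]; return cv2.phaseCorrelate(A,B)
print(sh('t8','t9',320,190,400,280),sh('s0','s9',440,350,540,430)[0])
E
```

```text
clock: 62.82
position: [0.3756, -0.2757, 0.2047]
ee_rot: [0.0, 0.755, 0.656, 0.0]
contact_force: [-1.2, -0.0, -0.3]
width: 0.0349
gripper_force: 0.0
handle (np.float64(428.86613816534543), np.float64(258.1796149490374)) (np.float64(244.40569620253166), np.float64(189.38797468354431)) bore (np.float64(344.0036474164134), np.float64(227.84376899696048))
handle (np.float64(428.8583671628327), np.float64(258.1781686964366)) (np.float64(244.42595708876735), np.float64(189.4251156920488)) bore (np.float64(343.99514268366727), np.float64(227.83849423193686))[ WARN:0@1.541] global loadsave.cpp:275 findDecoder imread_('pics/s0.png'): can't open/read file: check file path/integrity
Traceback (most recent call last):
TypeError: 'NoneType' object is not subscriptable
```

Stable. But I opened the hand while the crank was still under load, so some clamping may have been lost. I'll re-tighten and unload slowly before letting go.

```bash

python3 -m pendant '[{"dx":0,"dy":0.04,"dz":0,"rx":0,"ry":0,"rz":0,"hand":0.035},{"dx":0,"dy":0.04,"dz":0,"rx":0,"ry":0,"rz":0,"hand":0.035},{"dx":0,"dy":0.0415,"dz":0,"rx":0,"ry":0,"rz":0,"hand":0.035},{"dx":0,"dy":0.008,"dz":0.02,"rx":0,"ry":0,"rz":0,"hand":0.035},{"dx":0,"dy":0,"dz":0.02,"rx":0,"ry":0,"rz":0,"hand":0.035},{"dx":0,"dy":0,"dz":0,"rx":0,"ry":0,"rz":0,"hand":0.035},{"dx":0,"dy":0,"dz":0,"rx":0,"ry":0,"rz":0,"hand":0.035},{"dx":0,"dy":0,"dz":0,"rx":0,"ry":0,"rz":0,"hand":0.035}]'
python3 - <<'E'
from h import *
to([*vw(-.0389,-.166),.0773],-8.02)
E
```

```text
clock: 63.58
position: [0.5038, -0.294, 0.1655]
ee_rot: [0.0, 0.755, 0.656, 0.0]
contact_force: [0.4, -1.5, -0.2]
width: 0.0351
gripper_force: 0.0
rot [ 0.04  0.02 -0.04] shift after rot mm [ 0.5  0.9 88.2] now [ 0.5038 -0.294   0.1655] clock 63.5833 q [-0.65  0.33  1.59 -0.    1.22 -0.51] F [ 0.4 -1.5 -0.2] w 0.0351
```

```bash

python3 -m pendant '[{"dx":0.0005,"dy":0.0009,"dz":0.025,"rx":0,"ry":0,"rz":0,"hand":0.035},{"dx":0,"dy":0,"dz":0.025,"rx":0,"ry":0,"rz":0,"hand":0.035},{"dx":0,"dy":0,"dz":0.02,"rx":0,"ry":0,"rz":0,"hand":0.035},{"dx":0,"dy":0,"dz":0.018,"rx":0,"ry":0,"rz":0,"hand":0.035},{"dx":0,"dy":0,"dz":0,"rx":0,"ry":0,"rz":0,"hand":0.035},{"dx":0,"dy":0,"dz":0,"rx":0,"ry":0,"rz":0,"hand":0.035},{"dx":0,"dy":0,"dz":0,"rx":0,"ry":0,"rz":0,"hand":0.035}]'
python3 -m pendant '[{"dx":0,"dy":0,"dz":0,"rx":0,"ry":0,"rz":0,"hand":0.005},{"dx":0,"dy":0,"dz":0,"rx":0,"ry":0,"rz":0,"hand":0.005},{"dx":0,"dy":0,"dz":0,"rx":0,"ry":0,"rz":0,"hand":0.005},{"dx":0,"dy":0,"dz":0,"rx":0,"ry":0,"rz":0,"hand":0.005},{"dx":0,"dy":0,"dz":0,"rx":0,"ry":0,"rz":0,"hand":0.005}]' 100
python3 - <<'E'
from h import *
to([*vw(-.0389,-.166),.0773],-8.02)
E
```

```text
clock: 64.17
position: [0.5057, -0.2943, 0.0787]
ee_rot: [0.002, 0.755, 0.656, 0.0]
contact_force: [-0.4, -0.7, 0.7]
width: 0.0352
gripper_force: 0.0
clock: 64.58
position: [0.504, -0.294, 0.0771]
ee_rot: [0.0, 0.755, 0.656, -0.001]
contact_force: [-4.2, -2.5, 1.7]
width: 0.0127
gripper_force: 97.7
rot [-0.06  0.07  0.01] shift after rot mm [ 0.4  0.8 -0.2] now [ 0.504  -0.294   0.0771] clock 64.5833 q [-0.65  0.41  1.71 -0.    1.02 -0.51] F [-4.2 -2.5  1.7] w 0.0127
```

```bash

python3 -m pendant '[{"dx":0,"dy":0.0018,"dz":-0.0034,"rx":0,"ry":0,"rz":0,"hand":0.005},{"dx":0,"dy":0.001,"dz":-0.0033,"rx":0,"ry":0,"rz":0,"hand":0.005},{"dx":0,"dy":0.0013,"dz":-0.0032,"rx":0,"ry":0,"rz":0,"hand":0.005},{"dx":0,"dy":0.0016,"dz":-0.0031,"rx":0,"ry":0,"rz":0,"hand":0.005},{"dx":0,"dy":0,"dz":0,"rx":0,"ry":0,"rz":0,"hand":0.005},{"dx":0,"dy":0,"dz":0,"rx":0,"ry":0,"rz":0,"hand":0.005}]'
python3 -m pendant '[{"dx":0,"dy":0.0019,"dz":-0.0029,"rx":0,"ry":0,"rz":0,"hand":0.005},{"dx":0,"dy":0.0021,"dz":-0.0028,"rx":0,"ry":0,"rz":0,"hand":0.005},{"dx":0,"dy":0.0024,"dz":-0.0026,"rx":0,"ry":0,"rz":0,"hand":0.005},{"dx":0,"dy":0.0026,"dz":-0.0024,"rx":0,"ry":0,"rz":0,"hand":0.005},{"dx":0,"dy":0.0028,"dz":-0.0021,"rx":0,"ry":0,"rz":0,"hand":0.005},{"dx":0,"dy":0,"dz":0,"rx":0,"ry":0,"rz":0,"hand":0.005},{"dx":0,"dy":0,"dz":0,"rx":0,"ry":0,"rz":0,"hand":0.005}]'
python3 - <<'E'
from h import *
to([*vw(0,-.166),.082-.0137],-8.02)
E
```

```text
clock: 65.08
position: [0.5067, -0.2942, 0.0871]
ee_rot: [-0.003, 0.755, 0.656, -0.003]
contact_force: [-7.3, -4.6, -9.1]
width: 0.0123
gripper_force: 98.1
clock: 65.67
position: [0.5133, -0.2951, 0.0976]
ee_rot: [-0.008, 0.754, 0.657, -0.006]
contact_force: [-14.8, -6.6, -12.4]
width: 0.0126
gripper_force: 98.0
rot [-1.16 -0.06  0.11] shift after rot mm [ 0.2 30.3 29.3] now [ 0.5133 -0.2951  0.0976] clock 65.6667 q [-0.63  0.41  1.65 -0.01  1.1  -0.49] F [-14.8  -6.6 -12.4] w 0.0126
```

```bash

python3 -m pendant '[{"dx":0,"dy":-0.0014,"dz":0.0011,"rx":0,"ry":0,"rz":0,"hand":0.005},{"dx":0,"dy":-0.0014,"dz":0.0011,"rx":0,"ry":0,"rz":0,"hand":0.005},{"dx":0,"dy":0,"dz":0,"rx":0,"ry":0,"rz":0,"hand":0.005},{"dx":0,"dy":0,"dz":0,"rx":0,"ry":0,"rz":0,"hand":0.005}]'
python3 -m pendant '[{"dx":0,"dy":-0.0013,"dz":0.0012,"rx":0,"ry":0,"rz":0,"hand":0.005},{"dx":0,"dy":-0.0013,"dz":0.0012,"rx":0,"ry":0,"rz":0,"hand":0.005},{"dx":0,"dy":0,"dz":0,"rx":0,"ry":0,"rz":0,"hand":0.005},{"dx":0,"dy":0,"dz":0,"rx":0,"ry":0,"rz":0,"hand":0.005}]'
python3 -m pendant '[{"dx":0,"dy":-0.0012,"dz":0.0013,"rx":0,"ry":0,"rz":0,"hand":0.005},{"dx":0,"dy":-0.0012,"dz":0.0013,"rx":0,"ry":0,"rz":0,"hand":0.005},{"dx":0,"dy":0,"dz":0,"rx":0,"ry":0,"rz":0,"hand":0.005},{"dx":0,"dy":0,"dz":0,"rx":0,"ry":0,"rz":0,"hand":0.005}]'
```

```text
clock: 66.0
position: [0.513, -0.2951, 0.0971]
ee_rot: [-0.005, 0.754, 0.656, -0.004]
contact_force: [-11.1, -4.9, -7.8]
width: 0.0123
gripper_force: 98.5
clock: 66.33
position: [0.5116, -0.2949, 0.0953]
ee_rot: [-0.004, 0.755, 0.656, -0.004]
contact_force: [-10.0, -5.2, -6.7]
width: 0.0123
gripper_force: 98.7
clock: 66.67
position: [0.51, -0.2947, 0.0931]
ee_rot: [-0.004, 0.755, 0.656, -0.003]
contact_force: [-8.6, -5.3, -6.8]
width: 0.0123
gripper_force: 98.8
```

```bash

python3 -m pendant '[{"dx":0,"dy":-0.001,"dz":0.0014,"rx":0,"ry":0,"rz":0,"hand":0.005},{"dx":0,"dy":-0.001,"dz":0.0014,"rx":0,"ry":0,"rz":0,"hand":0.005},{"dx":0,"dy":0,"dz":0,"rx":0,"ry":0,"rz":0,"hand":0.005},{"dx":0,"dy":0,"dz":0,"rx":0,"ry":0,"rz":0,"hand":0.005}]'
python3 -m pendant '[{"dx":0,"dy":-0.0009,"dz":0.0015,"rx":0,"ry":0,"rz":0,"hand":0.005},{"dx":0,"dy":-0.0009,"dz":0.0015,"rx":0,"ry":0,"rz":0,"hand":0.005},{"dx":0,"dy":0,"dz":0,"rx":0,"ry":0,"rz":0,"hand":0.005},{"dx":0,"dy":0,"dz":0,"rx":0,"ry":0,"rz":0,"hand":0.005}]'
python3 -m pendant '[{"dx":0,"dy":-0.0008,"dz":0.0015,"rx":0,"ry":0,"rz":0,"hand":0.005},{"dx":0,"dy":-0.0008,"dz":0.0015,"rx":0,"ry":0,"rz":0,"hand":0.005},{"dx":0,"dy":0,"dz":0,"rx":0,"ry":0,"rz":0,"hand":0.005},{"dx":0,"dy":0,"dz":0,"rx":0,"ry":0,"rz":0,"hand":0.005}]'
python3 - <<'E'
from h import *
to([*vw(0,-.166),.082-.0137],-8.02)
E
```

```text
clock: 67.0
position: [0.5086, -0.2945, 0.0906]
ee_rot: [-0.003, 0.755, 0.656, -0.003]
contact_force: [-7.7, -4.1, -5.1]
width: 0.012
gripper_force: 98.9
clock: 67.33
position: [0.5072, -0.2944, 0.0879]
ee_rot: [-0.003, 0.755, 0.656, -0.003]
contact_force: [-7.8, -4.9, -4.4]
width: 0.0126
gripper_force: 99.0
clock: 67.67
position: [0.5061, -0.2942, 0.0853]
ee_rot: [-0.002, 0.755, 0.656, -0.002]
contact_force: [-7.6, -3.8, -2.8]
width: 0.0123
gripper_force: 99.2
rot [-0.35  0.03  0.02] shift after rot mm [ 0.4 37.5 17. ] now [ 0.5061 -0.2942  0.0853] clock 67.6667 q [-0.64  0.41  1.69 -0.    1.05 -0.5 ] F [-7.6 -3.8 -2.8] w 0.0123
```

```bash

python3 -m pendant '[{"dx":0,"dy":-0.001,"dz":0.0015,"rx":0,"ry":0,"rz":0,"hand":0.005},{"dx":0,"dy":-0.001,"dz":0.0005,"rx":0,"ry":0,"rz":0,"hand":0.005},{"dx":0,"dy":0,"dz":0,"rx":0,"ry":0,"rz":0,"hand":0.005},{"dx":0,"dy":0,"dz":0,"rx":0,"ry":0,"rz":0,"hand":0.005}]'
python3 -m pendant '[{"dx":0,"dy":-0.0005,"dz":0.001,"rx":0,"ry":0,"rz":0,"hand":0.005},{"dx":0,"dy":-0.0005,"dz":0.0005,"rx":0,"ry":0,"rz":0,"hand":0.005},{"dx":0,"dy":0,"dz":0,"rx":0,"ry":0,"rz":0,"hand":0.005},{"dx":0,"dy":0,"dz":0,"rx":0,"ry":0,"rz":0,"hand":0.005}]'
```

```text
clock: 68.0
position: [0.5055, -0.2942, 0.0837]
ee_rot: [-0.001, 0.755, 0.656, -0.001]
contact_force: [-5.3, -2.5, -2.0]
width: 0.0125
gripper_force: 99.2
clock: 68.33
position: [0.5052, -0.2941, 0.0825]
ee_rot: [-0.0, 0.755, 0.656, -0.001]
contact_force: [-3.6, -4.5, -2.1]
width: 0.0125
gripper_force: 99.3
```

```bash

python3 -m pendant '[{"dx":0,"dy":0,"dz":0,"rx":0,"ry":0,"rz":0,"hand":0.035},{"dx":0,"dy":0,"dz":0,"rx":0,"ry":0,"rz":0,"hand":0.035},{"dx":0,"dy":0,"dz":0,"rx":0,"ry":0,"rz":0,"hand":0.035},{"dx":0,"dy":0,"dz":0,"rx":0,"ry":0,"rz":0,"hand":0.035}]'
python3 -m pendant '[{"dx":0,"dy":0,"dz":-0.02,"rx":0,"ry":0,"rz":0,"hand":0.035},{"dx":0,"dy":0,"dz":-0.03,"rx":0,"ry":0,"rz":0,"hand":0.035},{"dx":0,"dy":0,"dz":-0.03,"rx":0,"ry":0,"rz":0,"hand":0.035},{"dx":0,"dy":-0.03,"dz":-0.03,"rx":0,"ry":0,"rz":0,"hand":0.035},{"dx":0,"dy":-0.04,"dz":0,"rx":0,"ry":0,"rz":0,"hand":0.035},{"dx":0,"dy":-0.04,"dz":0,"rx":0,"ry":0,"rz":0,"hand":0.035},{"dx":0,"dy":-0.04,"dz":0,"rx":0,"ry":0,"rz":0,"hand":0.035},{"dx":0,"dy":0,"dz":0,"rx":0,"ry":0,"rz":0,"hand":0.035},{"dx":0,"dy":0,"dz":0,"rx":0,"ry":0,"rz":0,"hand":0.035},{"dx":0,"dy":0,"dz":0,"rx":0,"ry":0,"rz":0,"hand":0.035},{"dx":0,"dy":0,"dz":0,"rx":0,"ry":0,"rz":0,"hand":0.035},{"dx":0,"dy":0,"dz":0,"rx":0,"ry":0,"rz":0,"hand":0.035}]'
python3 - <<'E'
from h import *
snap('top','t10');snap('scene','s10')
def dark(f,x0,y0,x1,y1,th=70):
    g=cv2.imread(f'pics/{f}.png',0)[y0:y1,x0:x1].astype(float); w=np.clip(th-g,0,None); Y,X=np.mgrid[y0:y1,x0:x1]; return np.round([(w*X).sum()/w.sum(),(w*Y).sum()/w.sum()],2)
for a in ('8','10'): print('handle',dark('t'+a,417,246,445,264),dark('s'+a,228,180,256,198),'bore',dark('t'+a,338,222,348,234))
cv2.imwrite('pics/m10.png',cv2.convertScaleAbs(cv2.imread('pics/t10.png')[80:380,80:480],alpha=1.6))
cv2.imwrite('pics/m10.png',cv2.resize(cv2.imread('pics/m10.png'),(800,600),interpolation=2))
E
```

```text
clock: 68.67
position: [0.507, -0.2934, 0.0833]
ee_rot: [0.001, 0.755, 0.656, 0.001]
contact_force: [-0.2, -0.7, -0.4]
width: 0.0352
gripper_force: 0.0
clock: 69.67
position: [0.3595, -0.2732, 0.1925]
ee_rot: [0.0, 0.755, 0.656, 0.0]
contact_force: [0.3, -0.1, -0.9]
width: 0.0354
gripper_force: 0.0
handle [428.87 258.18] [243.68 187.25] bore [344.   227.84]
handle [428.88 258.16] [243.7  187.26] bore [344.   227.85]
```

View pics/m10.png

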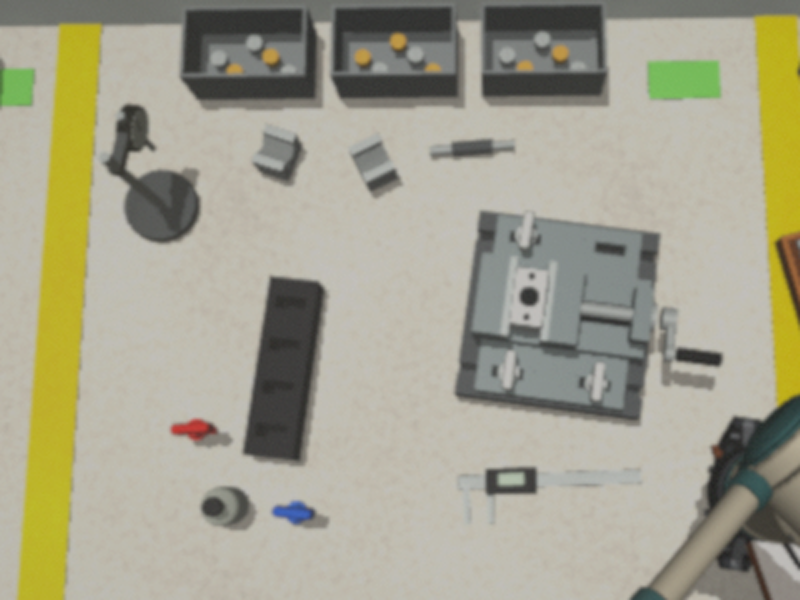

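The crank came to rest at exactly the same point both times: handle at (429,258), block bore at (344,228). All three bolts are locked, the rack is empty and the bystanders haven't moved. Handing in.

```bash
python3 -c "
from rig import manip
print(manip.sign_off())"
```

```text
the job is handed in; nothing more can be done
None
```

I locked all three T-bolts, two on one side of the vise and one on the other, then clamped the bearing block upright mid-jaw and handed the job in at about 70 s. The block got knocked aside once and I re-placed it. The crank springs back to about 17.5 rad when released, just past the 17.3 bite, and I couldn't measure the clamping force left on the block.

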